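# Clear the sprung jig and gang up boxwood seal blanks in it

### The arm

A 6-joint arm with a two-finger parallel gripper is mounted at the origin on a cart in front of the work surface, level with it; the furniture and walls round the work are solid. World frame = base frame: x ahead of the robot, y to its left, z up, the work surface at z = 0. Lengths are in mm, angles in rad, forces in N, time in s.
With the tool pointing down it reaches from about 400 to 925 mm from the base axis. Payload 3.4 kg.
Tool frame: the origin (TCP) lies midway between the tips of the shut fingers; the grasp point (between the pads) lies 19 mm behind it; z points along the fingers, y is the line along which they close (so a half turn about z gives the same grasp; the last joint's range is limited). The gripper opens to 85 mm and grips with 20 to 120 N. Pads are 22 mm wide; open, the fingers measure 114 mm over their backs; the gripper's body (76 mm by 85 mm) begins 54 mm behind the grasp point. The pads swing forward as they close: fully open they stand 13 mm farther back than shut.
Start: joints at [1.101, 0.307, 1.506, -0, 1.328, -0.073], TCP at [222.243, 530.32, 231.305] pointing down, gripper open.
Joint ranges: [-3.12, 3.12], [-1.05, 2.28], [0.14, 2.33], [-1.42, 4.57], [0.1, 2.73], [-2.68, 2.68]. Speed limits (rad/s): [2.57, 2.57, 3.14, 3.14, 3.14, 3.14].

### API

Orientations are given as a rotation vector (axis times angle).
In Python, from cell import bot, imaging, job gives the robot as it stands.
- The arm moves only by the tool arm_command, never from a script. Its argument "moves" is a list that holds one entry, the list of rows, each a list of 4 numbers: the shift along the world's x, y, z in mm, then the turn about the world's z in degrees. A call has exactly 10 rows; each row shifts and turns the commanded pose from where the row before left it; what a row does not reach is not made up. A row lasts 1/8 s, in which the tool goes at most 62.5 mm and 10.7 degrees, less where a joint would pass 70% of its speed; a pose out of reach is approached as far as the arm can. A call with a gripper value outside its range is refused whole. "jaw" is the finger opening in mm, from 0 to 85.4, set as the call begins (left out, the last holds). The fingers move at their own pace and stop on an object; "newtons" is the grip in N (left out, the last holds). Time passes only in rows, so rows that do not move let the fingers close, or fill a call up. It gives the time, the measured TCP pose, the force, the opening and the grip force at its end, in the units of the state.
- bot.get_state(): the state, without advancing time (a new reading comes with each control period).
- imaging.camera(name): name is "scene" or "top"; returns a dict with "color" (400x640x3 uint8, blue, green, red), "intrinsics" (3x3 intrinsics, pixels), "cam_to_world" (4x4, takes a point from camera to world coordinates). Camera axes: x right, y up, looking along -z (the intrinsics and any distortion apply to the point x, -y, -z); pixel columns grow to the right and rows downward; lengths in mm; the calibration is good to about 2 mm. A picture is of the moment at which its call begins. There is no depth.
- job.hand_in(): hands the job in; it is judged then, once.
The state is a dict: "clock": time; "joints": joint angles; "qd": joint speeds; "effort": joint torques, N m; "position": TCP position; "orientation": TCP orientation; "contact_force": force on the tool from outside, world axes, zero at the start; "ft_torque": the same for the moment, N m; "opening": finger opening in mm; "gripper_force": force on a finger pad.
Only numpy, scipy, OpenCV 4.12 (cv2) and the standard library are available. Lean on these libraries where they do the work, as an engineer would, in place of code of your own. Each camera call takes 0.05 s, during which the arm holds its last target. There are 200 camera calls.

### The job

Get the seal blanks ready for sanding: draw the jig's follower fully back to its stop, lift the long thin bar out of the channel onto the free table, then lay all the short boxwood blanks flat and crosswise in the channel, between the follower and the end stop. Push the follower up by feel until the blanks are packed tight against the end stop and its sprung nose is pressed in about 4 mm, never bottomed out, and leave it so. Last, set the sanding block flat on top of the middle of the row; leave the loupe alone.

Things in the scene. Friction and masses are not known exactly. Their poses are not given: they have to be found in the camera images.
- blank_1_mid (a point): Middle of a pale boxwood seal blank, a plain bar 16 x 56 x 16 mm (x, y, z), about 30 g, lying flat on the table; y runs along its 56 mm length, z points up at the start (which of its long faces is up does not matter). One of six alike; three to five are present in a run and the others are absent (None).
- blank_2_mid (a point): Middle of a pale boxwood seal blank, a plain bar 16 x 56 x 16 mm (x, y, z), about 30 g, lying flat on the table; y runs along its 56 mm length, z points up at the start (which of its long faces is up does not matter). One of six alike; three to five are present in a run and the others are absent (None).
- blank_3_mid (a point): Middle of a pale boxwood seal blank, a plain bar 16 x 56 x 16 mm (x, y, z), about 30 g, lying flat on the table; y runs along its 56 mm length, z points up at the start (which of its long faces is up does not matter). One of six alike; three to five are present in a run and the others are absent (None).
- blank_4_mid (a point): Middle of a pale boxwood seal blank, a plain bar 16 x 56 x 16 mm (x, y, z), about 30 g, lying flat on the table; y runs along its 56 mm length, z points up at the start (which of its long faces is up does not matter). One of six alike; three to five are present in a run and the others are absent (None).
- blank_5_mid (a point): Middle of a pale boxwood seal blank, a plain bar 16 x 56 x 16 mm (x, y, z), about 30 g, lying flat on the table; y runs along its 56 mm length, z points up at the start (which of its long faces is up does not matter). One of six alike; three to five are present in a run and the others are absent (None).
- blank_6_mid (a point): Middle of a pale boxwood seal blank, a plain bar 16 x 56 x 16 mm (x, y, z), about 30 g, lying flat on the table; y runs along its 56 mm length, z points up at the start (which of its long faces is up does not matter). One of six alike; three to five are present in a run and the others are absent (None).
- jig: Low fixed wooden gang jig, 98 x 344 mm (own x, y), cannot be moved. Its own y runs along its channel, towards the closed end with the fixed dark end stop. The channel's bed is 14 mm above the table; two side fences 70 mm apart (inner faces at own x = -35 and +35 mm) rise only 8 mm above the bed. Origin at the centre of its underside.
- end_stop (a point): Point on the bed at the foot of the end stop's inner face, on the channel's middle line; same axes as the jig (y into the stop, z up). The stop rises 12 mm above the bed; a blank lying on the bed stands 16 mm, so the row's top is above the stop, the fences, the nose and the carriage plate.
- follower (a joint): Position of the sliding follower (carriage) in the channel, in m: 0 when its free nose would touch the end stop, growing as it is drawn back (towards the jig's own -y), 0.237 at the mechanical stop of its slide = fully back. At value q the sprung-out nose face is q from the end stop's face. It slides stiffly, with about 7 N of friction, and stays where it is left; the nose spring cannot push it back.
- handle (a point): Middle of the top of the follower's upright dark grip tab: 40 mm wide across the channel (jig x), 14 mm thick along it (jig y), its sides bare over the top 38 mm; the top is 65 mm above the table. The tab stands 61 mm behind the nose face; between them the carriage plate is only 12.5 mm above the bed.
- nose (a joint): How far the follower's brass nose is pressed in against its spring, in m: 0 free, 0.012 pressed in to the metal. Spring about 0.6 N per mm; the blanks slide on the bed with much less (under 0.3 N each). When the row is solid against the end stop, each mm the follower is pushed on presses the nose in 1 mm.
- nose_face (a point): Centre of the front face of the follower's brass nose, a bar 60 mm wide across the channel, from the bed to 12.5 mm above it.
- sand_block: Cork sanding block, 41 x 71 x 25 mm (own x, y, z), about 60 g, lying flat on the table; origin at the centre of its underside.
- long_bar: The long thin boxwood bar left over from the last job, 12 x 86 x 11 mm (own x, y, z), about 30 g; at the start it lies lengthwise on the bed of the channel, between the nose and the end stop. Origin at the centre of its underside, own y along its length.
- loupe1: A bystander to be left alone: a black loupe, 38 mm across and 30 mm high, standing on the table among the blanks. Origin at the centre of its underside.
Things that resemble listed ones, but are neither listed nor needed, are in the scene too. What is shaped like the long_bar but blue is not meant.

How it is judged (in metres and radians):
On the way, in this order (a step that is already met when the one before it is completed fails the run):
1. the follower is drawn fully back (within 6 mm of its slide's stop) (value of joint follower above 0.231 m), for 0.2 s.
2. every blank that is present lies flat and roughly crosswise in the channel, the long bar is out of it and down on the table (x of blank_1_mid in the frame of end_stop between -0.02 and 0.02 m and y of blank_1_mid in the frame of end_stop between -0.247 and -0.004 m and z of blank_1_mid in the frame of end_stop between 0.004 and 0.012 m and angle between the y axis of each of blank_1_mid, blank_2_mid, blank_3_mid, blank_4_mid, blank_5_mid, blank_6_mid and the x axis of end_stop, either way round below 0.6 rad and x of blank_2_mid in the frame of end_stop between -0.02 and 0.02 m and y of blank_2_mid in the frame of end_stop between -0.247 and -0.004 m and z of blank_2_mid in the frame of end_stop between 0.004 and 0.012 m and x of blank_3_mid in the frame of end_stop between -0.02 and 0.02 m and y of blank_3_mid in the frame of end_stop between -0.247 and -0.004 m and z of blank_3_mid in the frame of end_stop between 0.004 and 0.012 m and x of blank_4_mid in the frame of end_stop between -0.02 and 0.02 m and y of blank_4_mid in the frame of end_stop between -0.247 and -0.004 m and z of blank_4_mid in the frame of end_stop between 0.004 and 0.012 m and x of blank_5_mid in the frame of end_stop between -0.02 and 0.02 m and y of blank_5_mid in the frame of end_stop between -0.247 and -0.004 m and z of blank_5_mid in the frame of end_stop between 0.004 and 0.012 m and x of blank_6_mid in the frame of end_stop between -0.02 and 0.02 m and y of blank_6_mid in the frame of end_stop between -0.247 and -0.004 m and z of blank_6_mid in the frame of end_stop between 0.004 and 0.012 m and height (world z) of long_bar below 0.013 m), for 0.2 s.
3. the row is packed against the end stop and the nose is pressed in 1.5 to 7.5 mm (x of blank_1_mid in the frame of end_stop between -0.012 and 0.012 m and y of blank_1_mid in the frame of end_stop between -0.247 and -0.004 m and z of blank_1_mid in the frame of end_stop between 0.004 and 0.012 m and angle between the y axis of each of blank_1_mid, blank_2_mid, blank_3_mid, blank_4_mid, blank_5_mid, blank_6_mid and the x axis of end_stop, either way round below 0.15 rad and x of blank_2_mid in the frame of end_stop between -0.012 and 0.012 m and y of blank_2_mid in the frame of end_stop between -0.247 and -0.004 m and z of blank_2_mid in the frame of end_stop between 0.004 and 0.012 m and x of blank_3_mid in the frame of end_stop between -0.012 and 0.012 m and y of blank_3_mid in the frame of end_stop between -0.247 and -0.004 m and z of blank_3_mid in the frame of end_stop between 0.004 and 0.012 m and x of blank_4_mid in the frame of end_stop between -0.012 and 0.012 m and y of blank_4_mid in the frame of end_stop between -0.247 and -0.004 m and z of blank_4_mid in the frame of end_stop between 0.004 and 0.012 m and x of blank_5_mid in the frame of end_stop between -0.012 and 0.012 m and y of blank_5_mid in the frame of end_stop between -0.247 and -0.004 m and z of blank_5_mid in the frame of end_stop between 0.004 and 0.012 m and x of blank_6_mid in the frame of end_stop between -0.012 and 0.012 m and y of blank_6_mid in the frame of end_stop between -0.247 and -0.004 m and z of blank_6_mid in the frame of end_stop between 0.004 and 0.012 m and value of joint nose between 0.0015 and 0.0075 m and y of any of blank_1_mid, blank_2_mid, blank_3_mid, blank_4_mid, blank_5_mid, blank_6_mid in the frame of end_stop above -0.0105 m), for 0.4 s.
4. the sanding block lies flat on the packed row (angle between sand_block's own z axis and vertical below 0.1 rad and z of sand_block in the frame of end_stop between 0.012 and 0.022 m and x of sand_block in the frame of end_stop between -0.02 and 0.02 m and (horizontal distance between sand_block and blank_1_mid below 0.024 m or horizontal distance between sand_block and blank_2_mid below 0.024 m or horizontal distance between sand_block and blank_3_mid below 0.024 m or horizontal distance between sand_block and blank_4_mid below 0.024 m or horizontal distance between sand_block and blank_5_mid below 0.024 m or horizontal distance between sand_block and blank_6_mid below 0.024 m) and linear speed of sand_block below 0.02 m/s), for 0.2 s.
At the end, for the whole second after the job is handed in: Every blank lies flat in the channel, crosswise within 0.15 rad, within 12 mm of its middle; the first within 2.5 mm of the end stop; the row presses the nose in 1.5 to 7.5 mm; the sanding block flat on the row, within 20 mm of the middle line and 24 mm of a blank's centre; long bar on the table (all of step 3 and all of step 4 and height (world z) of long_bar below 0.013 m); the robot touches nothing.
It fails at once if the nose is pressed in more than 10 mm (bottomed out) (value of joint nose above 0.01 m).
It fails at once if the loupe is moved more than 5 cm (distance of loupe1 from where it was at the start of the episode above 0.05 m).
Of blank_1, blank_2, blank_3, blank_4, blank_5, blank_6 only 3 to 5 are there at a start; the rules pass over those that are not, and their reading is None.
At some moment in a run one of blank_1, blank_2, blank_3, blank_4, blank_5, blank_6 may be knocked a few centimetres aside while the robot is not near it.
Once in a run the grip may slacken for a moment while it holds something.
It also fails if it takes over 210 s, if anything falls off the work surface, if the arm or the gripper's body presses on something with over 40 N, if the wrist force passes 120 N, or if a joint passes its speed limit or range.

## Working session

There is one attempt and no reset: what is moved stays moved. The work goes in short steps, Python scripts to look and compute and a tool call to move; the robot and the scene stay as the last step left them, time stands still between calls to the robot, and variables do not carry over. Pictures are saved under pics/ and viewed, at most 14 in all, crops included, and the job is handed in when it is done.

Besides the shell and the picture viewer there is one more tool, called after ">>>" as name(argument=value, ...), one argument or row to a line, values as JSON. arm_command: Moves the arm, as the interface text tells. Its arguments: {"type":"object","properties":{"moves":{"type":"array"},"jaw":{"type":"number"},"newtons":{"type":"number"}},"required":["moves"]}

```bash
mkdir -p pics; ls; cat > h.py <<'E'
import numpy as np, cv2
from cell import bot, imaging, job
def grab(name, save=None):
    c=imaging.camera(name)
    if save: cv2.imwrite('pics/'+save, c['color'])
    return c
def ray(c,u,v,z):
    "pixel -> world point on plane z (mm)"
    K=np.array(c['intrinsics']);T=np.array(c['cam_to_world'])
    d=np.linalg.inv(K)@[u,v,1]; d=T[:3,:3]@[d[0],-d[1],-d[2]]
    o=T[:3,3]; return o+d*(z-o[2])/d[2]
def proj(c,p):
    K=np.array(c['intrinsics']);T=np.array(c['cam_to_world'])
    q=T[:3,:3].T@(np.array(p,float)-T[:3,3]); q=K@[q[0],-q[1],-q[2]]
    return q[:2]/q[2]
E
python3 - <<'E'
from h import *
print(bot.get_state())
for n in('top','scene'):
    c=grab(n,n+'0.png'); print(n,[k for k in c],np.round(c['intrinsics'],1).tolist(),np.round(c['cam_to_world'],3).tolist())
E
```

```text
pics
{'clock': 0.0, 'joints': array([ 1.10051154e+00,  3.07527676e-01,  1.50769285e+00,  9.49657838e-06,
        1.32841079e+00, -7.35083910e-02]), 'qd': array([ 0.0008067 , -0.00081848, -0.00082411,  0.00067471, -0.00096529,
        0.00043196]), 'effort': array([-5.83535439e-04, -4.57555568e+01, -2.51913536e+01, -3.91008450e-05,
        1.35026174e-02,  1.54223591e-05]), 'position': array([221.90612021, 529.67992262, 230.39967128]), 'orientation': array([-0.61906818, -3.07942429,  0.00308025]), 'contact_force': array([-0.37018848,  0.1022328 , -1.0053596 ]), 'ft_torque': array([ 0.00850279, -0.00551945, -0.03987058]), 'gripper_force': 0.0, 'opening': 85.39922083294894}
top ['color', 'intrinsics', 'cam_to_world'] [[431.3, 0.0, 319.2], [0.0, 431.3, 196.0], [0.0, 0.0, 1.0]] [[0.024, 0.997, -0.073, 446.792], [-1.0, 0.024, -0.008, -6.972], [-0.006, 0.073, 0.997, 1264.929], [0.0, 0.0, 0.0, 1.0]]
scene ['color', 'intrinsics', 'cam_to_world'] [[401.8, 0.0, 317.9], [0.0, 401.8, 201.4], [0.0, 0.0, 1.0]] [[0.418, 0.607, -0.676, -138.942], [-0.909, 0.266, -0.322, -317.491], [-0.015, 0.749, 0.663, 721.697], [0.0, 0.0, 0.0, 1.0]]
```

View pics/top0.png

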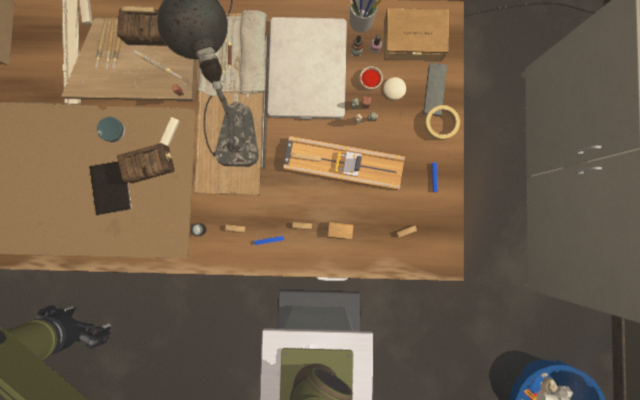

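View pics/scene0.png

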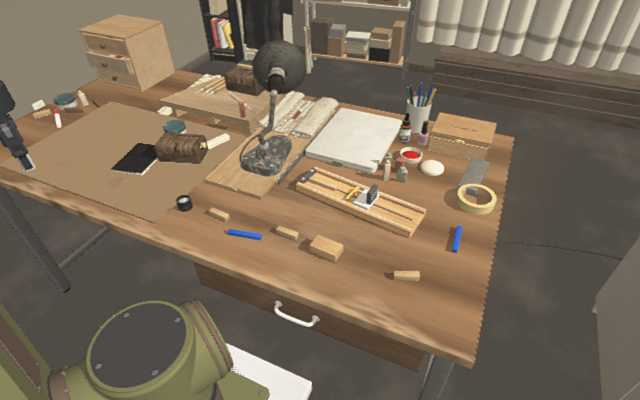

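Top view: the jig is at about (344,163), with the dark end stop at its left end (289,152) and the follower at (350,163). Blank candidates are at (235,228), (302,226) and (406,231). The sanding block is at (341,230), the loupe at (198,229), and blue bars (not wanted) at (268,240) and (435,177). Other pale things: a stick at (170,130) on the mat and the stamps at (360,110). I'll check these in one close crop.

```bash
python3 - <<'E'
import cv2,numpy as np
t=cv2.imread('pics/top0.png');s=cv2.imread('pics/scene0.png')
a=cv2.resize(t[125:250,185:445],(800,385),interpolation=3)
b=cv2.resize(t[110:190,90:200],(270,196),interpolation=3)
d=cv2.resize(s[150:300,280:480],(266,200),interpolation=3)
e=cv2.resize(s[195:285,205:345],(264,170),interpolation=3)
o=np.zeros((585,800,3),np.uint8);o[:385]=a;o[385:581,:270]=b;o[385:585,270:536]=d;o[385:555,536:800]=e
cv2.imwrite('pics/crop1.png',o)
E
```

```text
(no output)
```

View pics/crop1.png

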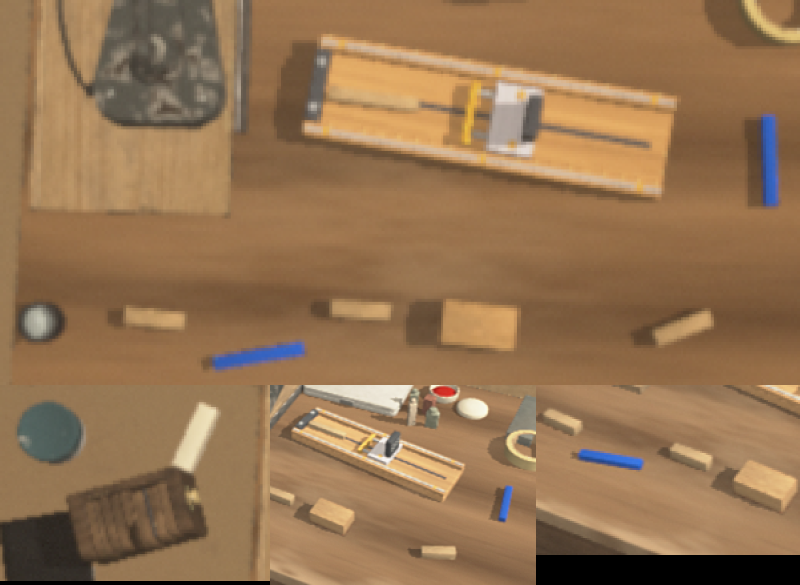

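The crop shows exactly three blanks, each about 60x20 crop px, at top-view pixels (235,228), (302,226) and (406,231). The bigger cork block is at (341,230). The long pale bar lies in the channel at about (307,157), between the dark stop and the yellow nose. The white stick on the mat isn't a blank.

```bash
cat >> h.py <<'E'
def seg(c,box,z,up=4,ch='V',inv=False):
    "Otsu segment biggest blob in box (u0,v0,u1,v1); minAreaRect of world points on plane z"
    u0,v0,u1,v1=box; im=cv2.resize(c['color'][v0:v1,u0:u1],None,fx=up,fy=up,interpolation=cv2.INTER_CUBIC)
    hsv=cv2.cvtColor(im,cv2.COLOR_BGR2HSV); g={'V':hsv[...,2],'S':hsv[...,1],'B':im[...,0],'G':im[...,1]}[ch]
    t,m=cv2.threshold(g,0,255,cv2.THRESH_OTSU+(cv2.THRESH_BINARY_INV if inv else 0))
    cs,_=cv2.findContours(m,cv2.RETR_EXTERNAL,cv2.CHAIN_APPROX_NONE); k=max(cs,key=cv2.contourArea)[:,0]
    w=np.array([ray(c,u0+(a+.5)/up-.5,v0+(b+.5)/up-.5,z)[:2] for a,b in k],np.float32)
    r=cv2.minAreaRect(w); p=cv2.boxPoints(r); e0,e1=p[1]-p[0],p[2]-p[1]
    L=e0 if np.linalg.norm(e0)>np.linalg.norm(e1) else e1
    ang=np.degrees(np.arctan2(L[1],L[0]))%180
    return np.array(r[0]),sorted(r[1]),ang
E
python3 - <<'E'
from h import *
c=grab('top'); s=grab('scene')
B={'b1':(220,219,250,238),'b2':(287,217,317,235),'b3':(392,220,422,243),'sand':(322,216,358,244),'loupe':(186,218,210,240)}
for k,b in B.items():
    z={'sand':25,'loupe':30}.get(k,16)
    for ch in 'VGB':
        try:
            r=seg(c,b,z,ch=ch,inv=k=='loupe'); print(k,ch,np.round(r[0],1),np.round(r[1],1),round(r[2],1))
        except Exception as e: print(k,ch,e)
S={'b1':(203,203,235,226),'b2':(272,222,304,244),'b3':(386,264,426,286),'sand':(303,230,350,266)}
for k,b in S.items():
    r=seg(s,b,12,ch='G'); print('scene',k,np.round(r[0],1),np.round(r[1],1),round(r[2],1))
# jig corners at z=22
P=[(185+u/3.077,125+v/3.077) for u,v in [(320,36),(677,97),(660,197),(302,135)]]
W=[ray(c,u,v,22)[:2] for u,v in P]; print(np.round(W,1)); W=np.array(W)
print([np.linalg.norm(W[i]-W[(i+1)%4]).round(1) for i in range(4)], W.mean(0), np.degrees(np.arctan2(*(W[0]-W[1])[::-1])),np.degrees(np.arctan2(*(W[3]-W[2])[::-1])))
for nm,u,v,z in [('tabtop',533,118,65),('nose face',466,113,26.5),('barcentre',372,97,25),('barL',328,92,25),('barR',420,103,25),('stopface',327,87,26)]:
    print(nm,np.round(ray(c,185+u/3.077,125+v/3.077,z),1))
E
```

```text
b1 V [440.3 244.5] [16.3 56.3] 84.9
b1 G [440.1 244.7] [16.6 56.9] 84.9
b1 B [440.  244.5] [16.9 57.5] 85.1
b2 V [452.7  50.8] [15.6 55.2] 88.2
b2 G [452.6  50.9] [15.8 55.4] 88.0
b2 B [452.5  51.1] [15.9 55.8] 88.3
b3 V [ 443.  -251.9] [16.1 55.6] 112.3
b3 G [ 443.  -251.7] [16.5 56. ] 112.5
b3 B [ 443.  -251.6] [16.7 56.4] 112.0
sand V [441.  -60.1] [40.8 69.1] 84.9
sand G [441.  -59.9] [40.5 68.8] 84.6
sand B [441.  -59.9] [40.5 68.8] 84.6
loupe V [440.3 344.5] [53.5 58.2] 91.4
loupe G [435.9 349.1] [62.  69.3] 91.4
loupe B [435.9 349.1] [62.  69.3] 91.4
scene b1 [442.7 242. ] [20.5 66.8] 78.4
scene b2 [455.8  48.5] [21.8 63.7] 79.9
scene b3 [ 441.5 -254. ] [26.8 56.8] 114.0
scene sand [447.8 -58. ] [51.9 79. ] 83.9
[[ 709.4   95.7]
 [ 658.8 -243.1]
 [ 563.6 -228.1]
 [ 614.4  109.9]]
[np.float64(342.6), np.float64(96.3), np.float64(341.8), np.float64(96.1)] [636.51368903 -66.38007426] 81.50630429165338 81.45960083287702
tabtop [ 629.1 -104.1   65. ]
nose face [638.2 -44.2  26.5]
barcentre [651.6  44.7  25. ]
barL [655.4  86.4  25. ]
barR [646.9  -0.7  25. ]
stopface [660.   87.4  26. ]
```

>>> arm_command(
  moves=[
    [[30,-50,0,1.4],[30,-50,0,1.4],[30,-50,0,1.4],[30,-50,0,1.4],[30,-50,0,1.4],[30,-50,0,1.4],[30,-50,0,1.4],[30,-50,0,1.4],[30,-50,0,1.4],[30,-50,0,1.7]],
  ],
  jaw=85,
  newtons=40,
)

```text
clock: 1.45
position: [522.9, 28.6, 231.3]
orientation: [0.23, 3.133, 0.001]
contact_force: [1.3, 1.2, -0.3]
opening: 85.4
gripper_force: 0.0
```

>>> arm_command(
  moves=[
    [[27,-34,0,0],[27,-34,0,0],[27,-33,0,0],[27,-33,0,0],[0,0,-40,0],[0,0,-40,0],[0,0,-40,0],[0,0,-40,0],[0,0,-33,0],[0,0,0,0]],
  ],
)

```text
clock: 2.7
position: [627.5, -103.0, 35.2]
orientation: [-0.231, -3.126, -0.002]
contact_force: [-0.7, 0.1, 1.1]
opening: 85.2
gripper_force: 0.0
```

>>> arm_command(
  moves=[
    [[0,0,0,0],[0,0,0,0],[0,0,0,0],[0,0,0,0],[0,0,0,0],[0,0,0,0],[0,0,0,0],[0,0,0,0],[0,0,0,0],[0,0,0,0]],
  ],
  jaw=5,
)

```text
clock: 3.95
position: [630.9, -103.5, 39.5]
orientation: [0.232, 3.131, 0.001]
contact_force: [-0.8, 1.2, 5.9]
opening: 12.7
gripper_force: 40.1
```

>>> arm_command(
  moves=[
    [[-1.5,-10,0,0],[-1.5,-10,0,0],[-1.5,-10,0,0],[-1.5,-10,0,0],[-1.5,-10,0,0],[-1.5,-10,0,0],[-1.5,-10,0,0],[-1.5,-10,0,0],[-1.5,-10,0,0],[-1,-8,0,0]],
  ],
)

```text
clock: 5.2
position: [615.9, -199.6, 39.5]
orientation: [0.232, 3.133, 0.005]
contact_force: [-1.1, 7.2, 8.3]
opening: 13.2
gripper_force: 42.4
```

>>> arm_command(
  moves=[
    [[-0.3,-2,0,0],[-0.3,-2,0,0],[-0.3,-2,0,0],[-0.3,-1,0,0],[0,-1,0,0],[0,-1,0,0],[0,-1,0,0],[0,0,0,0],[0,0,0,0],[0,0,0,0]],
  ],
)

```text
clock: 6.45
position: [615.3, -203.0, 39.5]
orientation: [0.233, 3.133, 0.019]
contact_force: [3.2, 25.1, 9.8]
opening: 13.2
gripper_force: 43.4
```

>>> arm_command(
  moves=[
    [[0,4,0,0],[0,0,0,0],[0,0,0,0],[0,0,0,0],[0,0,40,0],[0,0,40,0],[0,0,40,0],[-30,0,30,0],[-50,0,0,0],[-50,0,0,0]],
  ],
  jaw=50,
)

```text
clock: 7.7
position: [483.5, -208.3, 188.8]
orientation: [0.231, 3.132, -0.001]
contact_force: [-0.4, -0.2, -0.3]
opening: 50.0
gripper_force: 0.0
```

```bash
python3 - <<'E'
from h import *
print(bot.get_state()['position'])
c=grab('top','top1.png'); s=grab('scene','scene1.png')
a=cv2.resize(c['color'][125:250,185:445],(800,385),interpolation=3)
d=cv2.resize(s['color'][150:250,280:440],(320,200),interpolation=3)
o=np.zeros((585,800,3),np.uint8);o[:385]=a;o[385:,:320]=d
cv2.imwrite('pics/crop2.png',o)
E
```

```text
[ 483.46487375 -208.29646291  188.80908626]
```

View pics/crop2.png

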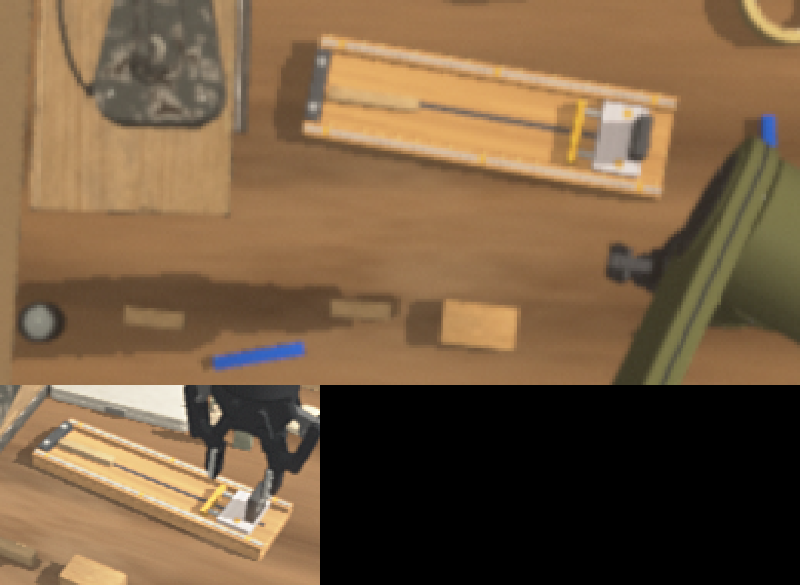

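The follower is now at the right-hand end: nose front edge at crop (572,131), tab at (640,137). The long bar still lies by the stop at crop (372,97). Next I'll measure the follower position, the stop and the bar.

```bash
python3 - <<'E'
from h import *
c=grab('top')
C=np.array([636.5,-66.4]);th=np.radians(81.5);Y=np.array([np.cos(th),np.sin(th)]);X=np.array([Y[1],-Y[0]])
for nm,u,v,z in [('tab',640,137,65),('noseface',573,131,26.5),('stopface',329,87,26)]:
    p=ray(c,185+u/3.077,125+v/3.077,z)[:2];d=p-C; print(nm,p.round(1),'jig',(d@X).round(1),(d@Y).round(1))
for ch in 'BSV':
  for box in [(292,147,322,166),(296,150,321,163)]:
    r=seg(c,box,25,ch=ch,inv=ch=='S');d=r[0]-C;print(ch,r[0].round(1),np.round(r[1],1),round(r[2],1),(d@X).round(1),(d@Y).round(1))
im=cv2.resize(c['color'][145:170,288:328],None,fx=4,fy=4,interpolation=cv2.INTER_CUBIC)
print(im[::8,60].tolist()); print(im[::8,100].tolist())
E
```

```text
tab [ 613.9 -201.7] jig -2.3 -137.1
noseface [ 623.5 -145. ] jig -1.3 -79.7
stopface [660.   85.5] jig 0.8 153.7
B [653.4  42.6] [13.2 82.9] 82.6 0.7 110.3
B [652.8  38.6] [13.2 74.1] 82.3 0.6 106.3
S [650.9  43.1] [14.9 88.4] 83.0 -1.9 110.4
S [650.4  38.7] [14.6 74.2] 83.3 -1.8 106.0
V [661.6  43.3] [38.1 86.5] 91.3 8.6 112.2
V [657.3  38.8] [29.3 72. ] 91.3 5.0 107.1
[[101, 170, 225], [104, 174, 228], [104, 173, 227], [102, 170, 226], [106, 176, 231], [122, 179, 219], [123, 177, 217], [84, 126, 163], [98, 164, 220], [102, 172, 227], [98, 164, 221], [105, 176, 227], [147, 187, 220]]
[[73, 115, 156], [99, 164, 222], [103, 174, 228], [103, 173, 228], [101, 170, 226], [110, 176, 227], [123, 181, 221], [116, 167, 204], [85, 136, 182], [98, 167, 223], [104, 173, 229], [98, 166, 223], [105, 170, 223]]
```

>>> arm_command(
  moves=[
    [[17,25,0,-8.9],[17,25,0,-8.9],[17,25,0,-8.9],[17,25,0,-8.9],[17,25,0,-8.9],[17,25,0,-8.9],[17,25,0,-8.9],[17,25,0,-8.9],[17,25,0,-8.9],[15,24,0,-8.9]],
  ],
  jaw=34,
)

```text
clock: 9.1
position: [654.7, 42.3, 188.0]
orientation: [2.366, 2.066, 0.002]
contact_force: [-0.5, -0.4, 0.1]
opening: 34.1
gripper_force: 0.0
```

>>> arm_command(
  moves=[
    [[0,0,-30,0],[0,0,-30,0],[0,0,-30,0],[0,0,-30,0],[0,0,-20,0],[0,0,-10,0],[0,0,0,0],[0,0,0,0],[0,0,0,0],[0,0,0,0]],
  ],
)

```text
clock: 10.35
position: [653.0, 41.3, 39.2]
orientation: [2.36, 2.072, 0.002]
contact_force: [-0.4, -0.7, 0.6]
opening: 33.6
gripper_force: 0.0
```

>>> arm_command(
  moves=[
    [[-0.5,0,-12,0],[0,0,-6,0],[0,0,-3,0],[0,0,0,0],[0,0,0,0],[0,0,0,0],[0,0,0,0],[0,0,0,0],[0,0,0,0],[0,0,0,0]],
  ],
)

```text
clock: 11.6
position: [652.0, 41.3, 17.3]
orientation: [2.361, 2.073, 0.0]
contact_force: [-0.0, 0.2, 0.1]
opening: 33.8
gripper_force: 0.0
```

>>> arm_command(
  moves=[
    [[0,0,0,0],[0,0,0,0],[0,0,0,0],[0,0,0,0],[0,0,0,0],[0,0,0,0],[0,0,10,0],[0,0,20,0],[0,0,30,0],[0,0,20,0]],
  ],
  jaw=2,
  newtons=50,
)

```text
clock: 12.85
position: [652.4, 41.3, 98.9]
orientation: [2.36, 2.072, 0.001]
contact_force: [0.0, 0.1, -0.9]
opening: 10.9
gripper_force: 50.9
```

>>> arm_command(
  moves=[
    [[-34,5,0,0],[-34,5,0,0],[-34,5,0,0],[-35,4,0,0],[0,0,-30,0],[0,0,-30,0],[0,0,-20,0],[0,0,-10,0],[0,0,-4,0],[0,0,0,0]],
  ],
)

```text
clock: 14.1
position: [515.6, 60.3, 3.9]
orientation: [2.36, 2.072, 0.001]
contact_force: [-0.3, 0.0, -0.8]
opening: 10.5
gripper_force: 50.9
```

>>> arm_command(
  moves=[
    [[0,0,-1,0],[0,0,0,0],[0,0,0,0],[0,0,0,0],[0,0,0,0],[0,0,0,0],[0,0,30,0],[0,0,40,0],[0,0,30,0],[0,0,0,0]],
  ],
  jaw=34,
)

```text
clock: 15.35
position: [517.1, 60.4, 104.7]
orientation: [2.358, 2.07, 0.007]
contact_force: [-0.3, 1.0, -0.8]
opening: 34.1
gripper_force: 0.0
```

```bash
python3 - <<'E'
from h import *
print(bot.get_state()['position'])
c=grab('top','top2.png')
B={'b1':(220,219,250,238),'b2':(287,217,317,235),'b3':(392,220,422,243)}
for k,b in B.items():
    for ch in 'GB':
        r=seg(c,b,16,ch=ch); print(k,ch,np.round(r[0],1),np.round(r[1],1),round(r[2],1))
E
```

```text
[517.10464574  60.41012682 104.71937722]
b1 G [439.6 243.7] [16.6 55.6] 86.2
b1 B [439.6 244. ] [16.7 56.4] 86.5
b2 G [452.4  51.2] [16.2 31.9] 88.0
b2 B [452.4  51.4] [16.1 32.6] 86.4
b3 G [ 442.7 -251.8] [16.6 56. ] 113.0
b3 B [ 443.1 -251.6] [16.7 56.4] 111.9
```

View pics/top2.png

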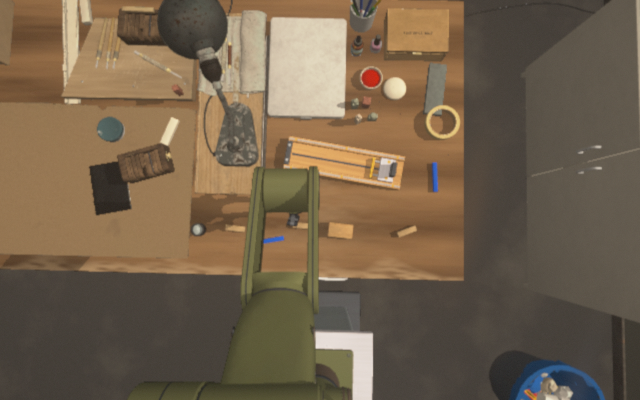

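>>> arm_command(
  moves=[
    [[-32,-5,0,2.7],[-33,-4,0,2.7],[0,0,0,0],[0,0,-30,0],[0,0,-30,0],[0,0,-20,0],[0,0,-12,0],[0,0,-6,0],[0,0,-3,0],[0,0,0,0]],
  ],
  jaw=36,
)

```text
clock: 16.65
position: [450.4, 51.3, 1.5]
orientation: [2.26, 2.181, 0.001]
contact_force: [-0.7, -0.2, -0.5]
opening: 35.9
gripper_force: 0.0
```

>>> arm_command(
  moves=[
    [[0,0,0,0],[0,0,0,0],[0,0,0,0],[0,0,0,0],[0,0,0,0],[0,0,0,0],[0,0,20,0],[0,0,30,0],[0,0,30,0],[0,0,10,0]],
  ],
  jaw=5,
)

```text
clock: 17.9
position: [451.1, 51.4, 92.9]
orientation: [2.259, 2.18, 0.004]
contact_force: [-0.4, 0.2, -0.8]
opening: 14.1
gripper_force: 48.9
```

>>> arm_command(
  moves=[
    [[20,0,0,8.5],[20,0,0,8.5],[20,0,0,8.5],[20,0,0,8.5],[20,0,0,8.5],[20,0,0,8.5],[20,-1,0,8.5],[20,-1,0,8],[22,-1,0,8],[20,-1,0,8]],
  ],
)

```text
clock: 19.15
position: [652.1, 47.3, 89.9]
orientation: [-0.226, -3.132, 0.0]
contact_force: [0.2, 0.0, -0.9]
opening: 14.0
gripper_force: 48.8
```

>>> arm_command(
  moves=[
    [[1,0,-25,0],[0,0,-20,0],[0,0,-14,0],[0,0,-8,0],[0,0,-4,0],[0,0,-1,0],[0,0,-1,0],[0,0,0,0],[0,0,0,0],[0,0,0,0]],
  ],
)

```text
clock: 20.4
position: [653.1, 47.3, 18.5]
orientation: [0.234, 3.133, 0.0]
contact_force: [-1.2, -0.1, -0.5]
opening: 14.2
gripper_force: 48.8
```

>>> arm_command(
  moves=[
    [[0,0,-1,0],[0,0,-0.5,0],[0,0,0,0],[0,0,0,0],[0,0,0,0],[0,0,0,0],[0,0,0,0],[0,0,0,0],[0,0,0,0],[0,0,0,0]],
  ],
)

```text
clock: 21.65
position: [653.0, 47.3, 16.8]
orientation: [-0.234, -3.133, 0.0]
contact_force: [-0.3, -0.6, -0.8]
opening: 14.0
gripper_force: 48.8
```

>>> arm_command(
  moves=[
    [[0,0,0,0],[0,0,0,0],[0,0,0,0],[0,0,0,0],[0,0,30,0],[0,0,40,0],[0,0,20,0],[0,0,0,0],[0,0,0,0],[0,0,0,0]],
  ],
  jaw=26,
)

```text
clock: 22.9
position: [651.9, 47.3, 105.2]
orientation: [-0.234, -3.13, 0.0]
contact_force: [0.5, 0.6, -0.1]
opening: 26.1
gripper_force: 0.0
```

>>> arm_command(
  moves=[
    [[-42,0,0,-8.6],[-42,0,0,-8.6],[-42,0,0,-8.6],[-42,0,0,-8.6],[-42,10,0,-8.6],[-3,30,0,-8.6],[0,39,0,-8.6],[0,39,0,-8.6],[0,39,0,-8.6],[0,20,0,-8.6]],
  ],
  jaw=36,
)

```text
clock: 24.15
position: [439.6, 226.0, 106.0]
orientation: [-2.311, -2.127, 0.002]
contact_force: [-0.2, -0.7, 0.0]
opening: 36.3
gripper_force: 0.0
```

```bash
python3 - <<'E'
from h import *
st=bot.get_state();print(st['position'],st['orientation'])
c=grab('top','top3.png'); s=grab('scene','scene3.png')
B={'b1':(220,219,250,238),'b3':(392,220,422,243)}
for k,b in B.items():
    for ch in 'GB':
        r=seg(c,b,16,ch=ch); print(k,ch,np.round(r[0],1),np.round(r[1],1),round(r[2],1))
a=cv2.resize(c['color'][125:250,185:445],(800,385),interpolation=3)
d=cv2.resize(s['color'][140:300,180:460],(350,200),interpolation=3)
o=np.zeros((585,800,3),np.uint8);o[:385]=a;o[385:,:350]=d
cv2.imwrite('pics/crop3.png',o)
E
```

```text
[439.56080924 226.01832593 105.97668525] [-2.31072267e+00 -2.12737936e+00  1.50557172e-03]
b1 G [440.4 220.7] [36.1 54.1] 1.4
b1 B [438.1 223. ] [15.6 18. ] 178.1
b3 G [ 443.  -251.7] [16.5 56. ] 112.3
b3 B [ 442.8 -251.7] [16.5 56.5] 113.0
```

View pics/crop3.png

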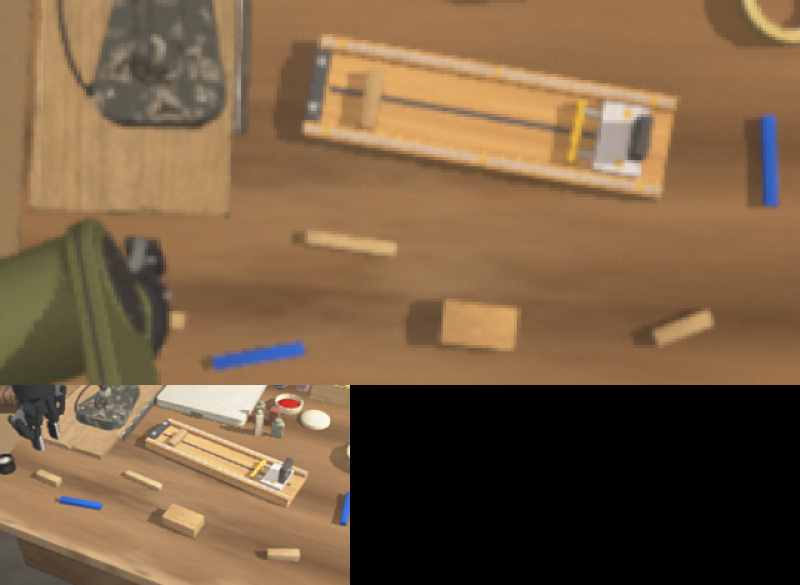

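The first blank lies crosswise in the channel at crop (371,98), and the long bar is on the table at (350,243). Blank b1's right end shows at (180,320), unmoved. On to b1.

>>> arm_command(
  moves=[
    [[0,18,0,0],[0,0,-30,0],[0,0,-30,0],[0,0,-20,0],[0,0,-14,0],[0,0,-7,0],[0,0,-3,0],[0,0,0,0],[0,0,0,0],[0,0,0,0]],
  ],
  jaw=36,
)

```text
clock: 25.5
position: [440.4, 242.5, 3.3]
orientation: [2.307, 2.132, 0.002]
contact_force: [0.3, 0.5, -0.2]
opening: 35.6
gripper_force: 0.0
```

>>> arm_command(
  moves=[
    [[0,0,0,0],[0,0,0,0],[0,0,0,0],[0,0,0,0],[0,0,0,0],[0,0,0,0],[0,0,20,0],[0,0,30,0],[0,0,30,0],[0,0,10,0]],
  ],
  jaw=5,
)

```text
clock: 26.75
position: [441.0, 242.8, 94.2]
orientation: [2.307, 2.131, 0.005]
contact_force: [0.3, 0.3, -0.7]
opening: 13.8
gripper_force: 49.1
```

>>> arm_command(
  moves=[
    [[10,-38,0,8.6],[10,-38,0,8.6],[10,-38,0,8.6],[10,-38,0,8.6],[20,-35,0,8.6],[29,-20,0,8.6],[29,-16,0,8.6],[29,-10,0,8.6],[29,-8,0,8.6],[29,-4,0,8.6]],
  ],
)

```text
clock: 28.0
position: [645.1, -3.3, 91.3]
orientation: [-0.227, -3.131, 0.0]
contact_force: [-0.7, -0.9, 0.1]
opening: 13.6
gripper_force: 49.1
```

>>> arm_command(
  moves=[
    [[0,0,-25,0],[0,0,-20,0],[0,0,-14,0],[0,0,-8,0],[0,0,-5,0],[0,0,-2,0],[0,0,-1,0],[0,0,0,0],[0,0,0,0],[0,0,0,0]],
  ],
)

```text
clock: 29.25
position: [646.5, -2.8, 20.6]
orientation: [0.233, 3.129, -0.0]
contact_force: [-1.2, -0.3, 11.2]
opening: 14.0
gripper_force: 51.6
```

```bash
python3 - <<'E'
from h import *
print(bot.get_state()['contact_force'])
s=grab('scene','scene4.png');c=grab('top','top4.png')
d=cv2.resize(s['color'][120:260,270:450],(720,560),interpolation=3)
cv2.imwrite('pics/crop4.png',d)
E
```

```text
[-1.23580644 -0.28627856 11.17135094]
```

View pics/crop4.png

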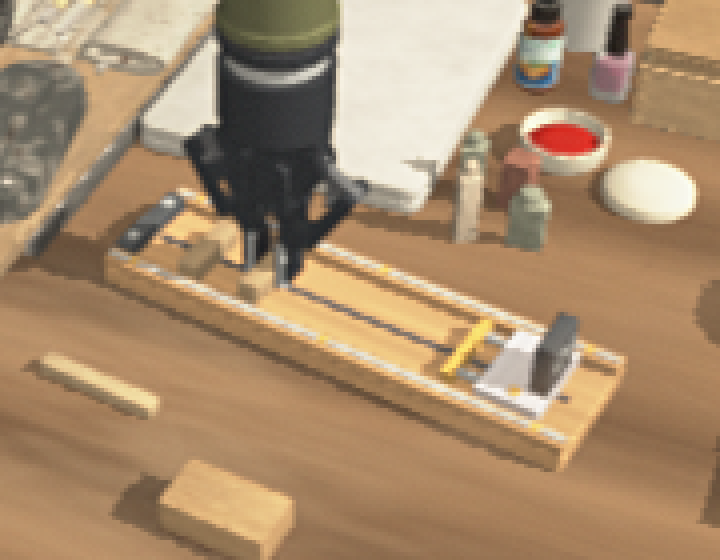

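>>> arm_command(
  moves=[
    [[0,0,1,0],[0,0,0,0],[0,0,0,0],[0,0,0,0],[0,0,30,0],[0,0,40,0],[0,0,20,0],[-30,0,0,0],[-50,-20,0,0],[-50,-20,0,0]],
  ],
  jaw=28,
)

```text
clock: 30.6
position: [513.8, -42.9, 108.6]
orientation: [0.232, 3.133, -0.0]
contact_force: [0.6, -0.4, 0.9]
opening: 27.9
gripper_force: 0.0
```

```bash
python3 - <<'E'
from h import *
st=bot.get_state();print(st['position'],st['orientation'])
c=grab('top','top5.png'); s=grab('scene','scene5.png')
B={'b3':(392,220,422,243)}
for k,b in B.items():
    r=seg(c,b,16,ch='G'); print(k,np.round(r[0],1),np.round(r[1],1),round(r[2],1))
a=cv2.resize(c['color'][125:250,275:425],(600,500),interpolation=3)[:300]
d=cv2.resize(s['color'][165:235,280:420],(560,280),interpolation=3)
o=np.zeros((585,600,3),np.uint8);o[:300]=a;o[300:580,:560]=d
cv2.imwrite('pics/crop5.png',o)
E
```

```text
[513.80153568 -42.88204892 108.62147242] [ 2.31990282e-01  3.13298447e+00 -3.94145465e-04]
b3 [ 443.  -251.7] [16.4 56. ] 112.2
```

View pics/crop5.png

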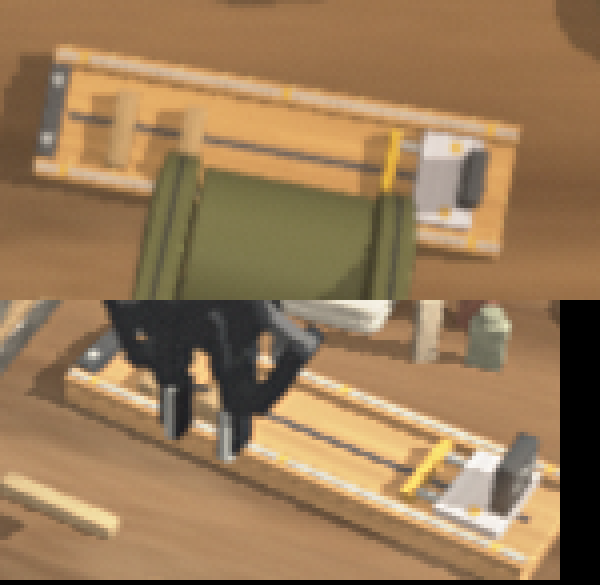

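>>> arm_command(
  moves=[
    [[-9,-26,0,-7.4],[-9,-26,0,-7.4],[-9,-26,0,-7.4],[-9,-26,0,-7.4],[-9,-26,0,-7.4],[-9,-26,0,-7.4],[-9,-26,0,-7.4],[-8,-27,0,-7.3],[0,0,0,0],[0,0,0,0]],
  ],
  jaw=36,
)

```text
clock: 31.95
position: [444.3, -251.3, 108.6]
orientation: [-1.747, -2.61, -0.001]
contact_force: [-0.4, -0.6, 0.1]
opening: 36.1
gripper_force: 0.0
```

```bash
python3 - <<'E'
from h import *
st=bot.get_state();print(st['position'],st['orientation'])
c=grab('top','top6.png'); s=grab('scene','scene6.png')
C=np.array([636.5,-66.4]);th=np.radians(81.5);Y=np.array([np.cos(th),np.sin(th)]);X=np.array([Y[1],-Y[0]])
for b in [(299,147,312,170),(317,149,331,173)]:
    r=seg(c,b,30,ch='B');d=r[0]-C;print(r[0].round(1),np.round(r[1],1),round(r[2],1),(d@X).round(1),(d@Y).round(1))
a=cv2.resize(c['color'][125:250,275:425],(600,500),interpolation=3)
d=cv2.resize(s['color'][165:235,280:420],(200,100),interpolation=3)
cv2.imwrite('pics/crop6.png',np.hstack([a,cv2.copyMakeBorder(d,0,400,0,0,0)]))
E
```

```text
[ 444.26886663 -251.28535075  108.64864251] [-1.74709933e+00 -2.61046064e+00 -8.22807420e-04]
[651.2  47.1] [36.9 57. ] 1.5 -2.2 114.5
[640.4  -6.6] [39.8 69.2] 1.3 -5.0 59.7
```

View pics/crop6.png

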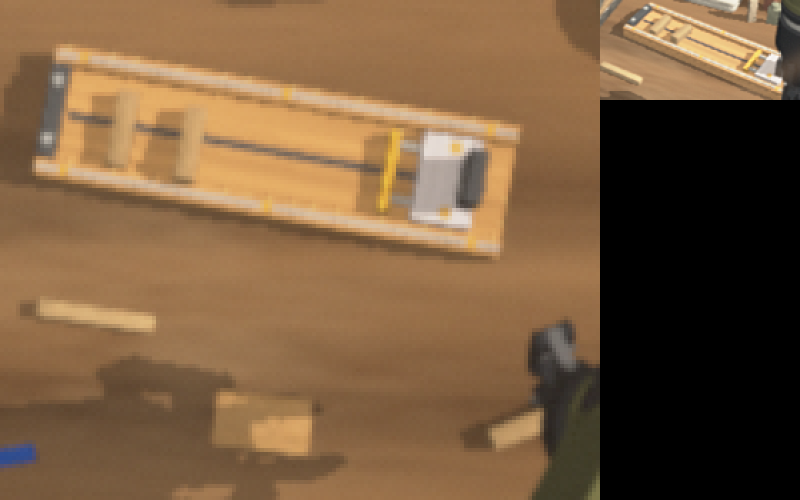

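Both placed blanks lie flat and crosswise, at crop (122,128) and (188,144), and b3 is unmoved under the gripper. Picking b3.

>>> arm_command(
  moves=[
    [[-1,0,-30,0],[0,0,-30,0],[0,0,-20,0],[0,0,-14,0],[0,0,-7,0],[0,0,-3,0],[0,0,-2,0],[0,0,0,0],[0,0,0,0],[0,0,0,0]],
  ],
)

```text
clock: 33.3
position: [443.2, -251.8, 3.1]
orientation: [1.748, 2.61, -0.0]
contact_force: [-0.3, -0.6, -0.8]
opening: 35.8
gripper_force: 0.0
```

>>> arm_command(
  moves=[
    [[0,0,0,0],[0,0,0,0],[0,0,0,0],[0,0,0,0],[0,0,0,0],[0,0,0,0],[0,0,20,0],[0,0,30,0],[0,0,30,0],[0,0,10,0]],
  ],
  jaw=5,
)

```text
clock: 34.55
position: [443.9, -252.2, 94.1]
orientation: [1.747, 2.608, -0.0]
contact_force: [0.3, 0.3, 0.3]
opening: 14.2
gripper_force: 49.2
```

```bash
python3 - <<'E'
from h import *
c=grab('top')
C=np.array([636.5,-66.4]);th=np.radians(81.5);Y=np.array([np.cos(th),np.sin(th)]);X=np.array([Y[1],-Y[0]])
for u,v in [(122,128),(188,144)]:
    p=ray(c,275+u/4,125+v/4,30)[:2];d=p-C;print(p,(d@X).round(1),(d@Y).round(1))
E
```

```text
[649.34482514  45.61549715] -3.9 112.7
[638.79353615  -2.34153659] -7.2 63.7
```

>>> arm_command(
  moves=[
    [[20,20,0,5.9],[20,20,0,5.9],[20,20,0,5.9],[20,20,0,5.9],[20,20,0,5.9],[20,20,0,5.9],[20,20,0,5.9],[20,20,0,5.9],[20,20,0,5.9],[18,20,0,6]],
  ],
)

```text
clock: 35.85
position: [640.8, -50.8, 90.8]
orientation: [-0.228, -3.131, -0.0]
contact_force: [0.6, -0.5, 0.0]
opening: 14.2
gripper_force: 49.2
```

>>> arm_command(
  moves=[
    [[0,0,-25,0],[0,0,-20,0],[0,0,-14,0],[0,0,-8,0],[0,0,-4,0],[0,0,-2,0],[0,0,-2,0],[0,0,0,0],[0,0,0,0],[0,0,0,0]],
  ],
)

```text
clock: 37.1
position: [641.2, -51.7, 18.1]
orientation: [0.234, 3.132, -0.0]
contact_force: [-0.5, 1.0, -0.6]
opening: 13.9
gripper_force: 49.2
```

Next: lower the last millimetre, release, lift, and step aside towards the sanding block so I can see.

>>> arm_command(
  moves=[
    [[0,0,-1,0],[0,0,0,0],[0,0,0,0],[0,0,0,0],[0,0,0,0],[0,0,0,0],[0,0,0,0],[0,0,0,0],[0,0,0,0],[0,0,0,0]],
  ],
  jaw=28,
)

```text
clock: 38.35
position: [641.0, -51.7, 16.8]
orientation: [-0.234, -3.133, 0.0]
contact_force: [0.1, -0.1, 0.2]
opening: 27.6
gripper_force: 0.0
```

>>> arm_command(
  moves=[
    [[0,0,30,0],[0,0,40,0],[0,0,30,0],[0,-30,0,0],[-8,-60,0,0],[-8,-60,0,0],[-8,0,0,0],[0,0,0,0],[0,0,0,0],[0,0,0,0]],
  ],
  jaw=80,
)

```text
clock: 39.6
position: [617.5, -200.3, 116.9]
orientation: [0.231, 3.133, 0.0]
contact_force: [0.3, 0.5, 0.2]
opening: 80.0
gripper_force: 0.0
```

```bash
python3 - <<'E'
from h import *
st=bot.get_state();print(st['position'],st['orientation'])
c=grab('top','top7.png'); s=grab('scene','scene7.png')
a=cv2.resize(c['color'][135:195,280:410],(780,360),interpolation=3)
d=cv2.resize(s['color'][155:240,290:435],(375,220),interpolation=3)
o=np.zeros((585,780,3),np.uint8);o[:360]=a;o[360:580,:375]=d
cv2.imwrite('pics/crop7.png',o)
E
```

```text
[ 617.47075301 -200.26615734  116.86093486] [2.30842856e-01 3.13295785e+00 2.58923520e-04]
```

View pics/crop7.png

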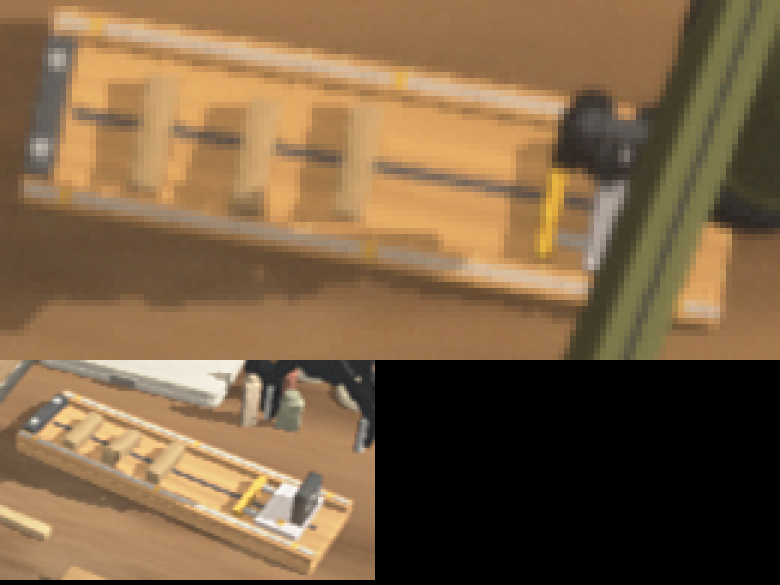

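```bash
python3 - <<'E'
import cv2,numpy as np
s=cv2.imread('pics/scene7.png');c=cv2.imread('pics/top7.png')
a=cv2.resize(s[162:207,300:370],(790,508),interpolation=3)
cv2.imwrite('pics/crop8.png',a)
E
```

```text
(no output)
```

View pics/crop8.png

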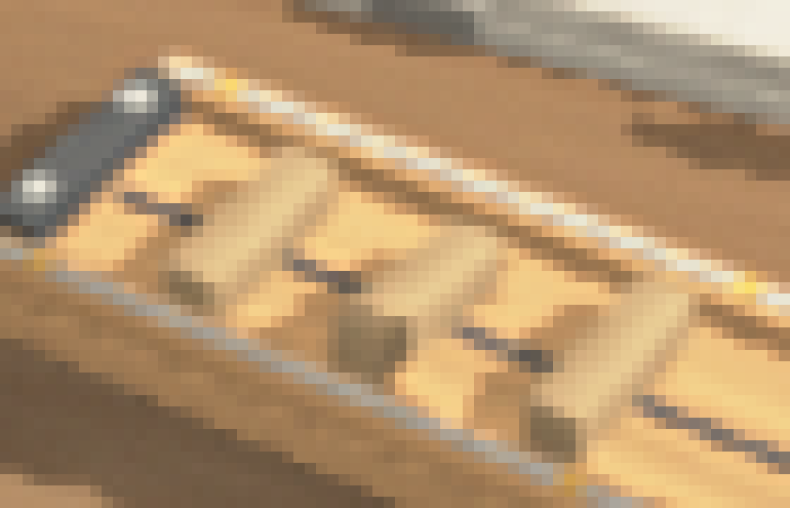

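Blank 2 (middle) is tilted: its end face shows at crop (370,345) and its top looks foreshortened, so its near end is resting on the near fence. I'll regrip it, shift it about 7 mm towards jig +x, and let it drop level.

>>> arm_command(
  moves=[
    [[4,30,0,0],[6,42,0,0],[6,42,0,0],[6,42,0,0],[6,42,0,0],[0,0,-25,0],[0,0,-25,0],[0,0,-20,0],[0,0,0,0],[0,0,0,0]],
  ],
  jaw=28,
)

```text
clock: 40.95
position: [645.7, -3.4, 47.5]
orientation: [0.233, 3.132, 0.0]
contact_force: [0.1, -0.4, -0.1]
opening: 27.9
gripper_force: 0.0
```

>>> arm_command(
  moves=[
    [[0,0,-15,0],[0,0,-10,0],[0,0,-2,0],[0,0,0,0],[0,0,0,0],[0,0,0,0],[0,0,0,0],[0,0,0,0],[0,0,0,0],[0,0,0,0]],
  ],
)

```text
clock: 42.2
position: [645.0, -3.7, 19.8]
orientation: [-0.234, -3.133, -0.0]
contact_force: [-1.2, -0.0, 0.5]
opening: 27.9
gripper_force: 0.0
```

>>> arm_command(
  moves=[
    [[0,0,0,0],[0,0,0,0],[0,0,0,0],[0,0,0,0],[0,0,0,0],[0,0,0,0],[0,0,3,0],[4,-0.5,0,0],[4,-0.5,0,0],[0,0,0,0]],
  ],
  jaw=5,
  newtons=30,
)

```text
clock: 43.45
position: [653.7, -4.8, 22.7]
orientation: [0.234, 3.132, -0.0]
contact_force: [-0.2, 0.0, -0.2]
opening: 14.4
gripper_force: 32.6
```

>>> arm_command(
  moves=[
    [[0,0,-2,0],[0,0,0,0],[0,0,0,0],[0,0,0,0],[0,0,0,0],[0,0,0,0],[0,0,0,0],[0,0,0,0],[0,0,0,0],[0,0,0,0]],
  ],
  newtons=40,
)

```text
clock: 44.7
position: [653.1, -4.7, 20.8]
orientation: [0.234, 3.133, -0.0]
contact_force: [0.1, -0.4, -0.8]
opening: 14.2
gripper_force: 42.6
```

>>> arm_command(
  moves=[
    [[0,0,0,0],[0,0,0,0],[0,0,0,0],[0,0,30,0],[0,0,40,0],[0,0,25,0],[-6,-40,0,0],[-10,-60,0,0],[-10,-60,0,0],[-8,-36,0,0]],
  ],
  jaw=28,
)

```text
clock: 45.95
position: [618.5, -203.6, 116.0]
orientation: [0.236, 3.132, -0.001]
contact_force: [0.1, 0.6, -0.2]
opening: 28.1
gripper_force: 0.0
```

```bash
python3 - <<'E'
from h import *
st=bot.get_state();print(st['position'],st['orientation'])
c=grab('top','top9.png'); s=grab('scene','scene9.png')
a=cv2.resize(s['color'][155:215,295:385],(780,520),interpolation=3)
b=cv2.resize(c['color'][140:175,285:350],(149,80),interpolation=3)
a[:240,480:780]=cv2.resize(c['color'][140:180,285:335],(300,240),interpolation=3)
cv2.imwrite('pics/crop9.png',a)
E
```

```text
[ 618.52788012 -203.57004706  115.9604426 ] [ 2.36234146e-01  3.13220979e+00 -1.30031026e-03]
```

View pics/crop9.png

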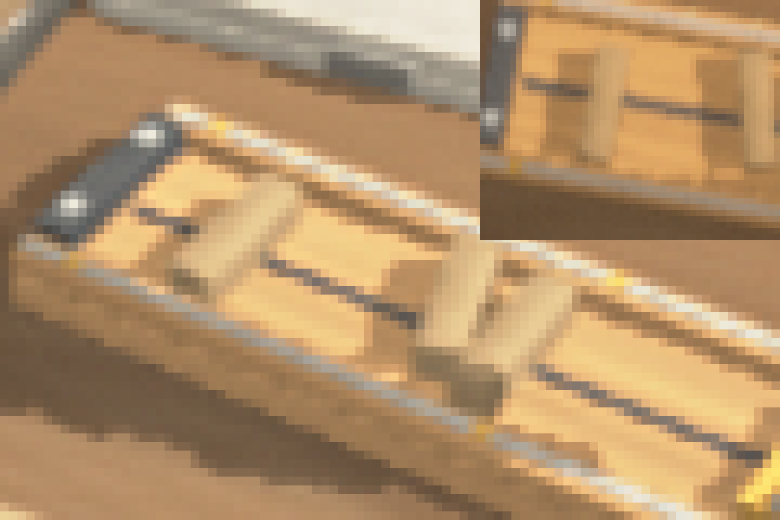

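```bash
python3 - <<'E'
from h import *
c={'color':cv2.imread('pics/top9.png')};t=imaging.camera('top');t['color']=c['color']
C=np.array([636.5,-66.4]);th=np.radians(81.5);Y=np.array([np.cos(th),np.sin(th)]);X=np.array([Y[1],-Y[0]])
hsv=cv2.cvtColor(c['color'],cv2.COLOR_BGR2HSV)
sub=hsv[146:178,318:352]
for v in range(32): print(146+v,' '.join('%3d'%x for x in sub[v,:,1]))
E
```

```text
146 139 140 138 138 136 133 132 132 128 120 114 101  95  85  73  70  66  65  68  73  76  85  95  99 110 118 125 136 146 141 128 135 136 135
147 142 142 143 142 140 138 140 137 138 137 137 132 129 127 120 117 110  97  90  80  72  74  68  69  72  75  82 117 154 142 111 118 123 130
148 141 141 141 142 141 144 143 142 139 136 126 120 121 120 126 132 136 134 131 127 120 115 103  95  88  81  83 114 165 132  74  73  77  85
149 140 140 142 143 142 143 140 142 141 136 121 116 116 116 118 126 136 142 138 140 139 138 134 131 131 128 124 135 158 132  84  73  72  66
150 139 139 142 141 142 140 141 137 138 131 123 114 117 116 120 127 141 143 142 143 143 142 139 138 139 141 141 141 143 141 131 125 116 105
151 139 139 144 139 139 139 138 140 139 133 121 116 116 116 117 128 139 143 141 142 139 134 134 137 137 139 142 140 142 137 139 140 140 139
152 141 139 142 141 138 137 141 139 141 136 121 118 115 115 118 128 141 141 141 141 133 121 124 126 126 132 139 142 142 143 139 143 141 142
153 141 141 140 141 140 136 140 139 138 136 125 119 117 116 118 123 139 139 138 137 129 119 119 116 118 125 139 141 141 
[... 2679 characters left out ...]

173  92  82  76  69  65  66  67  69  79  84  89  96 104 120 125 131 137 137 136 142 139 141 139 139 140 138 139 142 140 138 142 141 141 143
174 131 127 124 116 105  92  87  78  72  69  64  63  65  71  76  86  96 100 111 122 122 127 137 140 142 140 140 142 137 139 138 141 140 144
175 130 129 135 131 131 127 128 124 117 110 103  92  88  78  72  73  67  63  69  73  78  92 127 155 147 129 131 134 132 135 137 135 141 140
176 123 121 120 120 125 126 129 132 131 131 132 131 131 124 119 111 100  90  76  72  72  78 119 167 143  97  89  96 101 111 120 124 127 135
177 118 120 116 120 118 118 125 122 124 127 127 130 135 135 135 134 133 130 125 122 114 111 130 160 137  94  77  71  70  74  74  76  88  95
```

```bash
cat >> h.py <<'E'
C=np.array([636.5,-66.4]);_t=np.radians(81.5);Y=np.array([np.cos(_t),np.sin(_t)]);X=np.array([Y[1],-Y[0]])
def blanks(c,box,z=30,lo=108,hi=127):
    u0,v0,u1,v1=box; up=4
    im=cv2.resize(c['color'][v0:v1,u0:u1],None,fx=up,fy=up,interpolation=cv2.INTER_CUBIC)
    h=cv2.cvtColor(im,cv2.COLOR_BGR2HSV); m=((h[...,1]<hi)&(h[...,1]>lo)&(h[...,2]>150)).astype(np.uint8)
    m=cv2.morphologyEx(m,cv2.MORPH_CLOSE,np.ones((7,7)));m=cv2.morphologyEx(m,cv2.MORPH_OPEN,np.ones((11,11)))
    for k in cv2.findContours(m,cv2.RETR_EXTERNAL,cv2.CHAIN_APPROX_NONE)[0]:
        if cv2.contourArea(k)<500: continue
        w=np.array([ray(c,u0+(a+.5)/up-.5,v0+(b+.5)/up-.5,z)[:2] for a,b in k[:,0]])-C
        w=np.c_[w@X,w@Y].astype(np.float32); r=cv2.minAreaRect(w)
        print('jig xy',np.round(r[0],1),'size',np.round(r[1],1),'ang',round(r[2],1),'xrange',w[:,0].min().round(1),w[:,0].max().round(1))
E
python3 - <<'E'
from h import *
c=imaging.camera('top');c['color']=cv2.imread('pics/top9.png')
blanks(c,(296,143,350,174))
for u,v,z in [(331,145.8,22),(331,174.2-1.7,22)]:print(((ray(c,u,v,z)[:2]-C)@X))
s=imaging.camera('scene'); hs=cv2.cvtColor(cv2.imread('pics/scene9.png'),cv2.COLOR_BGR2HSV)
g=cv2.cvtColor(cv2.imread('pics/scene9.png'),cv2.COLOR_BGR2GRAY)
# project expected corners of blank2 if flat: ends at jig x +-28 about fit
for jx,jy in [(-25,36),(31,36)]:
    p=C+X*jx+Y*jy; print(np.round(proj(s,[*p,30]),1),np.round((np.array(proj(s,[*p,30]))-[295,155])*8.667))
E
```

```text
jig xy [ 3.1 13.1] size [48.8 24.5] ang 9.6 xrange -23.1 28.2
jig xy [ -3.5 111. ] size [56.8 23.5] ang 3.5 xrange -32.3 25.0
jig xy [ 8.7 40.8] size [61.2 16.3] ang 13.1 xrange -21.7 38.8
42.517225365818874
-34.66533616722637
[341.5 194.5] [403. 342.]
[352.  183.2] [494. 244.]
```

>>> arm_command(
  moves=[
    [[16.5,35,0,0],[16.5,35,0,0],[16.5,35,0,0],[16.5,36,0,0],[16.5,36,0,0],[0,0,-30,0],[0,0,-30,0],[0,0,-20,0],[0,0,-8,0],[0,0,0,0]],
  ],
  jaw=0,
)

```text
clock: 47.45
position: [701.5, -23.4, 27.6]
orientation: [-0.233, -3.132, -0.0]
contact_force: [0.1, -0.3, 0.1]
opening: -0.0
gripper_force: 0.0
```

>>> arm_command(
  moves=[
    [[0,-3,-2.5,0],[0,0,0,0],[-3,0.5,0,0],[-3,0.5,0,0],[-3,0.5,0,0],[-3,0.5,0,0],[-1,0,0,0],[0,0,0,0],[0,0,0,0],[0,0,0,0]],
  ],
)

```text
clock: 48.7
position: [688.6, -24.7, 25.3]
orientation: [0.234, 3.133, -0.0]
contact_force: [0.2, -0.6, -0.8]
opening: 0.0
gripper_force: 0.0
```

```bash
python3 - <<'E'
from h import *
st=bot.get_state();print(st['position'],st['contact_force'])
c=grab('top','top10.png');grab('scene','scene10.png')
h=cv2.cvtColor(c['color'],cv2.COLOR_BGR2HSV)[144:178,322:348]
for v in range(0,34): print(144+v,' '.join('%3d'%x for x in h[v,:,1]))
E
```

```text
[688.64421909 -24.70628002  25.26316407] [ 0.16454696 -0.64204546 -0.77278444]
144  56  40  32  41  41  48  57  75  73  76  78  81  74  67  51  46  40  41  35  32  40  42  46  28  22  34
145 107  60  47  36  42  42  43  41  45  43  38  36  32  41  30  35  35  42  38  34  36  42  41  26  27  29
146 128 100  85  61  61  40  38  34  32  45  32  38  31  30  36  46  64  50  52  55  43  41  48  63  77  89
147 138 132 124 101  75  74  61  47  40  45  58  49  61  49  72 100 112 103 104  88  66  51  58 103 157 131
148 139 140 133 130 122 118 108  96  81  82  85  89 101  99 122 135 135 135 132 127 120 104  92 122 166 128
149 142 140 139 138 139 141 131 114 106 104 110 120 129 132 139 140 142 141 140 139 138 136 125 137 159 129
150 142 143 140 141 139 142 130 116 113 114 114 122 136 143 143 143 142 139 138 138 139 141 141 142 146 139
151 143 143 140 141 138 137 125 117 115 116 117 122 134 141 140 142 137 134 135 137 137 141 143 142 142 140
152 142 141 141 139 141 138 125 118 115 118 119 120 132 141 142 141 135 125 123 128 126 130 142 140 140 143
153 139 142 139 141 138 141 132 120 115 116 116 1
[... 1950 characters left out ...]
 105 101 106 100 103 102 105 108 112 117 121 128 126
172  98  98 107 100 103 102 101 100  99 101 101  97 100 103 104 103 100 103 105 100 102 104 104 103 109 102
173  99 103 106 102 100 102 103 102  99 103 100 100 100 102 103 102 100 101 102 102 102 103 105 101  98 101
174  99 101  97  99 102 101 101 101 105 105 101 101 100 104 105 101 103 102 102 102 102 101  99 102 101 100
175  99 101 101 100 104 101 102 104 101 103 100 101 102 101 105 101 101 101 104 103 101  98 102 101 102  96
176  99  99  97 100 101 100 100 100 102 102 100 101 103 103 105 100 104 101 101 102  99  99 101 100 100  99
177  99  98 102 101 101 103 101 103 102 100 103 102 104 102 102 104 102 105 103 102 102 101  99 100  99  99
```

>>> arm_command(
  moves=[
    [[6,-1,0,0],[6,-1,0,0],[0,0,40,0],[0,0,50,0],[0,-40,10,0],[-16,-45,0,0],[-20,-45,0,0],[-25,-47,0,0],[-25,0,0,0],[0,0,0,0]],
  ],
  jaw=60,
)

```text
clock: 50.05
position: [612.9, -204.5, 125.3]
orientation: [-0.237, -3.131, -0.001]
contact_force: [0.2, 0.7, 0.7]
opening: 59.9
gripper_force: 0.0
```

```bash
python3 - <<'E'
from h import *
st=bot.get_state();print(st['position'],st['orientation'])
c=grab('top','top11.png');s=grab('scene','scene11.png')
blanks(c,(296,147,350,174))
a=cv2.resize(s['color'][160:215,300:390],(780,477),interpolation=3)
a[:240,480:780]=cv2.resize(c['color'][142:182,305:355],(300,240),interpolation=3)
cv2.imwrite('pics/crop11.png',a)
E
```

```text
[ 612.94163126 -204.51585997  125.29449963] [-2.37216704e-01 -3.13120488e+00 -7.70817805e-04]
jig xy [ 4.3 23.5] size [66.5 41.9] ang 16.1 xrange -27.5 34.0
jig xy [ -2.2 110.7] size [58.7 22.9] ang 1.7 xrange -31.8 27.1
```

View pics/crop11.png

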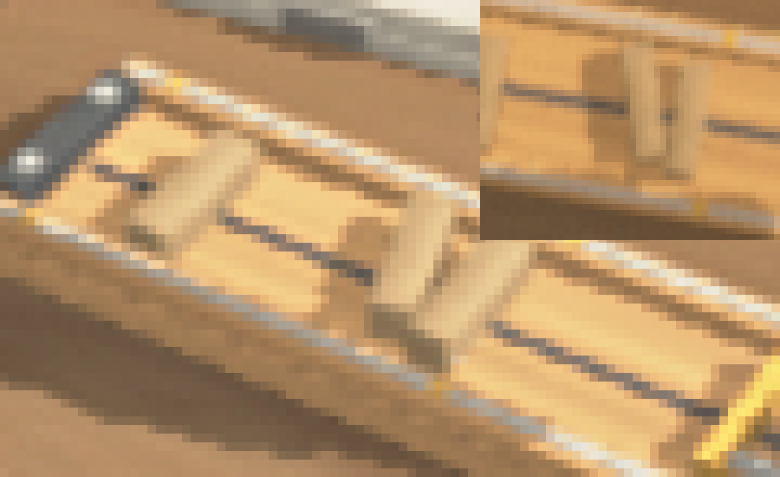

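All three blanks are now flat and inside the fences: crop (195,190), (410,255) and (475,295). Gripping the tab.

>>> arm_command(
  moves=[
    [[2,1,-25,0],[0,0,-25,0],[0,0,-20,0],[0,0,-15,0],[0,0,0,0],[0,0,0,0],[0,0,0,0],[0,0,0,0],[0,0,0,0],[0,0,0,0]],
  ],
)

```text
clock: 51.4
position: [616.6, -202.8, 40.5]
orientation: [0.234, 3.133, -0.0]
contact_force: [0.2, -0.3, 0.9]
opening: 59.8
gripper_force: 0.0
```

>>> arm_command(
  moves=[
    [[0,0,0,0],[0,0,0,0],[0,0,0,0],[0,0,0,0],[0,0,0,0],[0,0,0,0],[0,0,0,0],[0,0,0,0],[0,0,0,0],[0,0,0,0]],
  ],
  jaw=5,
  newtons=50,
)

```text
clock: 52.65
position: [616.5, -202.8, 40.4]
orientation: [-0.234, -3.133, 0.0]
contact_force: [-0.9, -1.7, 3.6]
opening: 12.9
gripper_force: 50.0
```

>>> arm_command(
  moves=[
    [[1.5,9.9,0,0],[1.5,9.9,0,0],[1.5,9.9,0,0],[1.5,9.9,0,0],[1.5,9.9,0,0],[1.5,9.9,0,0],[1.5,9.9,0,0],[1.5,9.9,0,0],[1.5,9.9,0,0],[1.5,9.9,0,0]],
  ],
)

```text
clock: 53.9
position: [631.7, -105.5, 40.4]
orientation: [0.233, 3.132, -0.005]
contact_force: [-1.7, -7.4, 1.7]
opening: 12.8
gripper_force: 50.0
```

>>> arm_command(
  moves=[
    [[1.2,8,0,0],[1.2,8,0,0],[1.2,8,0,0],[1.2,8,0,0],[1.2,8,0,0],[1.2,8,0,0],[1,7,0,0],[1,7,0,0],[0.9,6,0,0],[0,0,0,0]],
  ],
)

```text
clock: 55.15
position: [642.4, -36.7, 40.4]
orientation: [0.233, 3.131, -0.003]
contact_force: [1.1, -5.3, 1.7]
opening: 12.9
gripper_force: 49.9
```

```bash
python3 - <<'E'
from h import *
st=bot.get_state();p=st['position'][:2];print(p,st['contact_force'],'travel',(p-np.array([616,-203]))@Y)
c=grab('top','top12.png');s=grab('scene','scene12.png')
a=cv2.resize(s['color'][160:215,300:390],(780,477),interpolation=3)
a[:240,480:780]=cv2.resize(c['color'][142:182,285:335],(300,240),interpolation=3)
cv2.imwrite('pics/crop12.png',a)
E
```

```text
[642.40684729 -36.74658134] [ 1.06888108 -5.27365839  1.71064124] travel 168.33044893952538
```

>>> arm_command(
  moves=[
    [[0.3,2,0,0],[0.3,2,0,0],[0.3,2,0,0],[0.3,2,0,0],[0.3,2,0,0],[0.3,1.5,0,0],[0.2,1,0,0],[0.2,1,0,0],[0.1,1,0,0],[0.1,1,0,0]],
  ],
)

```text
clock: 56.5
position: [644.7, -22.1, 40.4]
orientation: [0.233, 3.131, -0.004]
contact_force: [-0.1, -7.7, 0.9]
opening: 13.3
gripper_force: 49.9
```

>>> arm_command(
  moves=[
    [[0.1,0.5,0,0],[0.1,0.5,0,0],[0.1,0.5,0,0],[0.1,0.5,0,0],[0.1,0.5,0,0],[0,0.2,0,0],[0,0.2,0,0],[0,0.2,0,0],[0,0.2,0,0],[0,0.2,0,0]],
  ],
)

```text
clock: 57.75
position: [645.3, -18.7, 40.4]
orientation: [0.233, 3.131, -0.004]
contact_force: [0.5, -6.8, 1.8]
opening: 12.9
gripper_force: 49.9
```

```bash
python3 - <<'E'
from h import *
st=bot.get_state();p=st['position'][:2];print(p,st['contact_force'],'travel',(p-np.array([616,-203]))@Y)
c=grab('top','top12.png');s=grab('scene','scene12.png')
a=cv2.resize(s['color'][160:215,300:390],(780,477),interpolation=3)
a[:240,480:780]=cv2.resize(c['color'][142:182,285:335],(300,240),interpolation=3)
cv2.imwrite('pics/crop12.png',a)
h=cv2.cvtColor(c['color'],cv2.COLOR_BGR2HSV)
for v in range(148,170,2): print(v,' '.join('%3d'%x for x in h[v,284:320,1]))
E
```

```text
[645.25357799 -18.67281097] [ 0.54469512 -6.78513971  1.79185899] travel 186.62646813089205
148 126 114  78  26  21  18  28  77 125 120 115 110 100 100  92  77  73  95  98  98  97  98  94  87  53  31  34  37  41  56  79  85  85  88  81  84
150 120 111  64  24  21  23  41 111 128 120 117 107 100  96  91  66  82  97 100 101  96  98  94  60  31  25  22  25  31  34  70  85  82  84  74  84
152 119  88  36  21  18  24  56 118 124 120 115 102 101  96  85  67  95 100 100  98  96  99  96  70  35  40  30  31  36  51  65  86  86  86  85  82
154 119  76  23  18  20  36  95 131 123 117 108 101  96  94  80  74 100 101  99  98  96  92  90  91  70  49  26  29  35  40  50  57  84  85  91  84
156 112  65  28  22  28  59 120 127 117 112 108 100  99  90  68  90  96 100 104  96  98  99 113 130 155 166 156  85  46  56  53  49  49  65  80  90
158  86  30  22  22  29  82 124 124 116 108 101  99  96  83  73  96  96 100  99  97  94 100 111 144 180 176 154 123 122 118 112  83  38  38  55  63
160  72  25  25  25  41 112 133 120 113 102 100  98  91  72  82  96  98 100  98 100 106 105 126 160 179 174 143 140 138 138 120  68  31  28  30  42
162  53  26  23  30  69 121 127 116 111  98  97  98  93  67  84  99 101 100  98  97 103 111 143 171 174 137  84  92  99 110  92  47  30  27  29  29
164 127 120 115 107 120 132 131 120 109  98 102  95  78  75  97 102 102 102  93  99  96 114 150 178 171 126  88  75  65  48  37  29  27  27  29  29
166  83  63  66  72  82 102 150 150 115  99  99  94  69  77  99  97  96  99  96  96 109 131 144 161 160 143 138 138 136 115  61  31  26  28  27  30
168 128 129 120 113 112 121 157 156 113 100  98  91  70  89  99  99 101  97  98  98 111 123 134 137 136 138 140 139 140 116  66  42  35  31  29  27
```

>>> arm_command(
  moves=[
    [[0.1,0.6,0,0],[0,0.6,0,0],[0.1,0.6,0,0],[0.1,0.6,0,0],[0.1,0.6,0,0],[0,0,0,0],[0,0,0,0],[0,0,0,0],[0,0,0,0],[0,0,0,0]],
  ],
)

```text
clock: 59.1
position: [645.7, -15.6, 40.4]
orientation: [0.233, 3.131, -0.004]
contact_force: [0.7, -8.0, 1.6]
opening: 13.0
gripper_force: 49.9
```

>>> arm_command(
  moves=[
    [[0.1,0.5,0,0],[0,0.5,0,0],[0.1,0.5,0,0],[0.1,0.5,0,0],[0,0,0,0],[0,0,0,0],[0,0,0,0],[0,0,0,0],[0,0,0,0],[0,0,0,0]],
  ],
)

```text
clock: 60.35
position: [646.0, -13.6, 40.4]
orientation: [0.233, 3.131, -0.004]
contact_force: [0.4, -7.2, 0.4]
opening: 13.2
gripper_force: 49.9
```

```bash
python3 - <<'E'
from h import *
st=bot.get_state();p=st['position'][:2];print(p,st['contact_force'],'travel',(p-np.array([616,-203]))@Y)
E
```

```text
[646.04368471 -13.60983924] [ 0.43972804 -7.15477797  0.41362749] travel 191.75061269739962
```

```bash
cat > feel.py <<'E'
from h import *
P=[];F=[]
for i in range(8):
    imaging.camera('scene'); st=bot.get_state();P.append(st['position'][:2]);F.append(st['contact_force'][:2])
print('travel',((np.mean(P,0)-[616,-203])@Y).round(2),'force along',(np.mean(F,0)@Y).round(2),'sd',(np.array(F)@Y).std().round(2))
E
python3 feel.py
```

```text
travel 191.75 force along -7.24 sd 0.25
```

>>> arm_command(
  moves=[
    [[0.1,0.4,0,0],[0,0.4,0,0],[0.1,0.4,0,0],[0,0,0,0],[0,0,0,0],[0,0,0,0],[0,0,0,0],[0,0,0,0],[0,0,0,0],[0,0,0,0]],
  ],
)

```text
clock: 62.0
position: [646.2, -12.6, 40.4]
orientation: [0.233, 3.131, -0.005]
contact_force: [-0.2, -8.8, 1.2]
opening: 13.1
gripper_force: 49.9
```

```bash
python3 feel.py; python3 - <<'E'
from h import *
c=grab('top','top13.png');s=grab('scene','scene13.png')
a=cv2.resize(s['color'][155:215,295:385],(780,520),interpolation=3)
a[:240,480:780]=cv2.resize(c['color'][142:182,285:335],(300,240),interpolation=3)
cv2.imwrite('pics/crop13.png',a)
E
```

```text
travel 192.77 force along -7.78 sd 0.27
```

View pics/crop13.png

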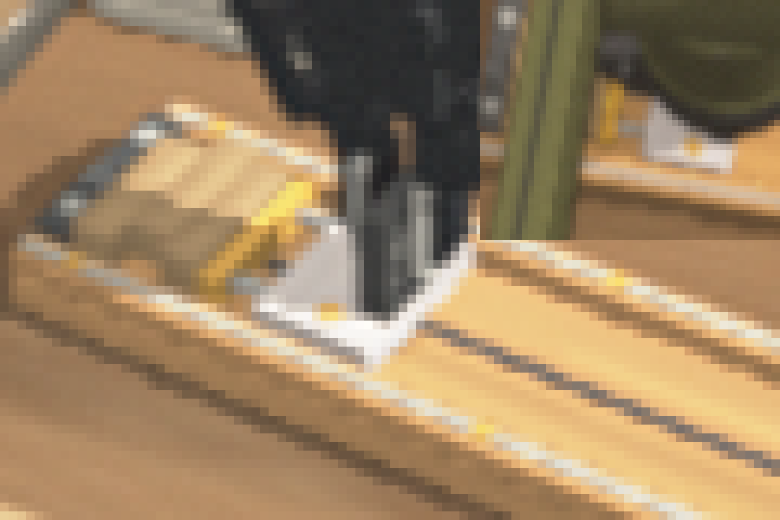

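The crop shows the three blanks packed between the dark stop and the yellow nose. I'll check how far the nose is pressed by comparing the nose-to-plate gap now with the free state.

```bash
python3 - <<'E'
from h import *
S=imaging.camera('scene')
def prof(f,y0,jx):
    im=cv2.imread('pics/'+f).astype(np.float32); ys=np.arange(y0+6,y0-40,-0.5)
    pts=np.array([proj(S,[*(C+X*jx+Y*y),26.5]) for y in ys],np.float32)
    v=cv2.remap(im,pts[:,0].reshape(1,-1),pts[:,1].reshape(1,-1),cv2.INTER_LINEAR)[0]
    return ys,v
for f,y0 in [('scene0.png',22),('scene7.png',-80),('scene11.png',-80),('scene13.png',107)]:
    for jx in (-24,-18,):
        ys,v=prof(f,y0,jx); yel=v[:,2]-v[:,0]  # R-B: high on yellow, low on white
        w=np.clip(yel-120,0,None); k=ys>y0-16
        yc=(ys*w)[k].sum()/w[k].sum()
        br=v[:,0]; j=np.where((ys<yc-8))[0]; d=np.diff(br[j]); pk=ys[j][:-1][d.argmax()]
        print(f,jx,'yellow c',round(yc,1),'plate edge',pk,'gap',round(yc-pk,1)); 
        if jx==-18: print('  B',br[::4].astype(int).tolist())
E
```

```text
scene0.png -24 yellow c 19.2 plate edge -1.0 gap 20.2
scene0.png -18 yellow c 19.3 plate edge -2.0 gap 21.3
  B [89, 90, 96, 104, 108, 97, 86, 80, 89, 102, 105, 109, 108, 106, 116, 139, 168, 176, 177, 175, 175, 175, 174]
scene7.png -24 yellow c -81.7 plate edge -102.0 gap 20.3
scene7.png -18 yellow c -82.1 plate edge -102.0 gap 19.9
  B [91, 92, 98, 106, 113, 106, 91, 79, 90, 101, 107, 113, 109, 109, 124, 167, 184, 185, 181, 178, 178, 180, 179]
scene11.png -24 yellow c -81.7 plate edge -102.0 gap 20.3
scene11.png -18 yellow c -82.1 plate edge -102.0 gap 19.9
  B [92, 93, 98, 106, 113, 106, 92, 80, 90, 101, 108, 115, 110, 109, 124, 167, 184, 184, 180, 179, 178, 178, 179]
scene13.png -24 yellow c 107.4 plate edge 89.0 gap 18.4
scene13.png -18 yellow c 107.5 plate edge 89.0 gap 18.5
  B [85, 79, 79, 81, 82, 82, 85, 93, 108, 119, 121, 129, 146, 170, 181, 182, 180, 179, 179, 179, 173, 146, 115]
```

Nose face travel comes out at 189.4 mm (189 expected), against 192.8 mm of carriage travel. So the nose is pressed in about 3.5 mm, and the force slope of about 0.53 N/mm agrees. I'll ease off the arm load, release and lift.

>>> arm_command(
  moves=[
    [[-0.1,-0.5,0,0],[-0.1,-0.5,0,0],[0,0,0,0],[0,0,0,0],[0,0,0,0],[0,0,0,0],[0,0,0,0],[0,0,0,0],[0,0,0,0],[0,0,0,0]],
  ],
)

```text
clock: 63.8
position: [646.2, -12.6, 40.4]
orientation: [0.233, 3.131, -0.002]
contact_force: [1.5, -5.8, 1.0]
opening: 13.0
gripper_force: 49.8
```

>>> arm_command(
  moves=[
    [[0,0,0,0],[0,0,0,0],[0,0,0,0],[0,0,0,0],[0,0,0,0],[0,0,30,0],[0,0,40,0],[0,0,30,0],[-20,0,0,0],[-40,0,0,0]],
  ],
  jaw=40,
)

```text
clock: 65.05
position: [586.7, -11.6, 141.1]
orientation: [0.233, 3.129, -0.0]
contact_force: [-0.4, 0.1, 1.2]
opening: 40.0
gripper_force: 0.0
```

>>> arm_command(
  moves=[
    [[-16,-5,0,-8.7],[-16,-5,0,-8.7],[-16,-5,0,-8.7],[-16,-5,0,-8.7],[-16,-5,0,-8.7],[-16,-5,0,-8.7],[-16,-5,0,-8.7],[-16,-5,0,-8.7],[-14,-5,0,-8.6],[0,-2,0,-8.6]],
  ],
  jaw=75,
)

```text
clock: 66.3
position: [441.7, -58.5, 140.4]
orientation: [-2.327, -2.109, 0.001]
contact_force: [-0.2, -0.1, 0.0]
opening: 75.0
gripper_force: 0.0
```

```bash
python3 - <<'E'
from h import *
st=bot.get_state();print(st['position'],st['orientation'])
c=grab('top','top14.png');s=grab('scene','scene14.png')
for b in [(322,216,358,244)]:
    r=seg(c,b,25,ch='G');print(r)
def prof(f,y0,jx):
    im=cv2.imread('pics/'+f).astype(np.float32); ys=np.arange(y0+6,y0-40,-0.5)
    pts=np.array([proj(s,[*(C+X*jx+Y*y),26.5]) for y in ys],np.float32)
    return ys,cv2.remap(im,pts[:,0].reshape(1,-1),pts[:,1].reshape(1,-1),cv2.INTER_LINEAR)[0]
for jx in(-24,-18): 
    ys,v=prof('scene14.png',107,jx);print(v[::4,0].astype(int).tolist())
    w=np.clip(v[:,2]-v[:,0]-120,0,None);k=ys>91;print((ys*w)[k].sum()/w[k].sum())
h=cv2.cvtColor(c['color'],cv2.COLOR_BGR2HSV)
for v in range(146,172,2): print(v,' '.join('%3d'%x for x in h[v,284:320,1]))
E
```

```text
[441.66700973 -58.46140328 140.36415836] [-2.32744745e+00 -2.10890461e+00  9.53950228e-04]
(array([448.09634399, -70.30500031]), [70.02146911621094, 75.88449096679688], np.float32(91.018))
[95, 101, 97, 84, 75, 81, 101, 116, 118, 107, 83, 61, 56, 56, 59, 84, 124, 174, 196, 206, 182, 136, 83]
108.56995879979652
[50, 47, 47, 47, 50, 55, 58, 59, 63, 60, 57, 56, 56, 65, 91, 144, 171, 182, 152, 110, 62, 45, 35]
nan
146 119 118  97  46  26  24  32  83 112 117 117 116 115 119 117 116 116 115 115 117 118 118 122 135 162 173 165 148 138 143 134  83  42  40  44  47
148 125 115  83  35  20  27  45  98 116 117 117 116 118 116 116 117 115 116 118 115 117 114 117 140 173 172 141  99 106 117 109  54  18  18  19  20
150 125 114  63  31  26  28  64 111 118 117 115 117 118 118 117 117 117 118 116 117 119 117 122 149 181 167 107  57  43  40  34  31  19  19  20  19
152 114  92  38  23  29  47  93 116 118 116 115 116 116 117 117 117 116 115 118 117 116 116 132 172 180 174 149 137 136 125  65  25  20  20  24  30
154 119  75  28  26  27  63 102 116 118 116 115 116 119 116 115 115 116 117 120 117 118 120 13
[... 607 characters left out ...]
82  91  70  40  30  28  31  30  28  30
164 128 126 119 112 114 130 132 124 122 124 132 139 138 139 138 132 122 117 114 119 141 174 177 159 106  86  86  72  48  31  29  30  27  29  36  53
166  84  67  67  75  82 104 151 144 123 124 133 133 135 139 140 141 141 140 138 138 141 145 148 144 139 137 134 107  52  30  28  27  28  31  53 112
168 133 131 123 115 116 126 160 142  96  75  74  69  66  66  74  76  86  93 102 115 123 132 136 135 137 137 139 130  93  57  47  41  36  30  35  39
170 117 119 120 123 125 129 135 130 134 137 137 133 132 125 123 112 101  92  87  78  73  74  71  69  74  73  77  87  95 101 112 121 130 131 126 124<stdin>:12: RuntimeWarning: invalid value encountered in scalar divide
```

>>> arm_command(
  moves=[
    [[0,-1,-40,0],[0,0,-30,0],[0,0,-30,0],[0,0,-20,0],[0,0,-8,0],[0,0,-4,0],[0,0,0,0],[0,0,0,0],[0,0,0,0],[0,0,0,0]],
  ],
  jaw=75,
)

```text
clock: 67.65
position: [443.5, -59.5, 8.6]
orientation: [2.322, 2.115, 0.001]
contact_force: [-0.2, -0.2, -0.2]
opening: 75.1
gripper_force: 0.0
```

>>> arm_command(
  moves=[
    [[0,0,0,0],[0,0,0,0],[0,0,0,0],[0,0,0,0],[0,0,0,0],[0,0,0,0],[0,0,0,0],[0,0,30,0],[0,0,40,0],[0,0,40,0]],
  ],
  jaw=20,
  newtons=40,
)

```text
clock: 68.9
position: [442.7, -59.4, 118.9]
orientation: [-2.322, -2.115, 0.001]
contact_force: [1.0, 0.3, -0.8]
opening: 40.2
gripper_force: 40.8
```

>>> arm_command(
  moves=[
    [[24,14,0,-0.4],[24,14,0,-0.4],[24,14,0,-0.4],[24,14,0,-0.4],[24,14,0,-0.4],[24,14,0,-0.4],[24,14,0,-0.4],[24,14,0,-0.4],[25,14,0,0],[0,1,0,0]],
  ],
)

```text
clock: 70.15
position: [661.8, 68.4, 117.4]
orientation: [2.379, 2.051, 0.001]
contact_force: [-0.3, -0.2, -0.9]
opening: 40.1
gripper_force: 40.8
```

>>> arm_command(
  moves=[
    [[0,0,-25,0],[0,0,-20,0],[0,0,-15,0],[0,0,-8,0],[0,0,-4,0],[0,0,-2,0],[0,0,-1,0],[0,0,0,0],[0,0,0,0],[0,0,0,0]],
  ],
)

```text
clock: 71.4
position: [660.4, 67.5, 43.5]
orientation: [2.38, 2.05, 0.0]
contact_force: [-0.6, 0.1, -1.1]
opening: 40.2
gripper_force: 40.9
```

>>> arm_command(
  moves=[
    [[0,0,-1,0],[0,0,-1,0],[0,0,-1,0],[0,0,-1,0],[0,0,-0.5,0],[0,0,0,0],[0,0,0,0],[0,0,0,0],[0,0,0,0],[0,0,0,0]],
  ],
)

```text
clock: 72.65
position: [660.2, 67.5, 38.8]
orientation: [-2.381, -2.05, 0.0]
contact_force: [-0.8, -0.0, -1.1]
opening: 39.6
gripper_force: 40.9
```

>>> arm_command(
  moves=[
    [[0,0,-0.4,0],[0,0,-0.3,0],[0,0,0,0],[0,0,0,0],[0,0,0,0],[0,0,0,0],[0,0,0,0],[0,0,0,0],[0,0,0,0],[0,0,0,0]],
  ],
)

```text
clock: 73.9
position: [660.2, 67.5, 38.1]
orientation: [-2.381, -2.05, 0.0]
contact_force: [0.4, -0.6, -0.5]
opening: 40.0
gripper_force: 40.9
```

>>> arm_command(
  moves=[
    [[0,0,0,0],[0,0,0,0],[0,0,0,0],[0,0,0,0],[0,0,0,0],[0,0,0,0],[0,0,20,0],[0,0,40,0],[0,0,40,0],[0,0,20,0]],
  ],
  jaw=60,
)

```text
clock: 75.15
position: [661.5, 67.6, 161.0]
orientation: [2.379, 2.048, 0.005]
contact_force: [0.7, 0.3, -0.9]
opening: 59.9
gripper_force: 0.0
```

>>> arm_command(
  moves=[
    [[-30,-20,0,0],[-30,-40,0,0],[-30,-40,0,0],[-30,-40,0,0],[-30,-40,0,0],[-20,-40,0,0],[0,-40,0,0],[0,0,0,0],[0,0,0,0],[0,0,0,0]],
  ],
)

```text
clock: 76.4
position: [490.2, -191.4, 158.0]
orientation: [-2.379, -2.051, -0.0]
contact_force: [0.1, 0.0, -0.9]
opening: 60.0
gripper_force: 0.0
```

```bash
python3 - <<'E'
from h import *
st=bot.get_state();print(st['position'],st['contact_force'])
c=grab('top','top15.png');s=grab('scene','scene15.png')
a=cv2.resize(s['color'][145:235,280:415],(780,520),interpolation=3)
a[:240,480:780]=cv2.resize(c['color'][137:177,280:330],(300,240),interpolation=3)
cv2.imwrite('pics/crop15.png',a)
r=seg(c,(284,141,314,174),55,ch='S',inv=True);print(r,((r[0]-C)@X),((r[0]-C)@Y))
E
ls pics | wc -l
```

```text
[ 490.15332358 -191.42018604  158.01334681] [ 0.12381383  0.01880765 -0.91185789]
(array([609.90124512,  51.60627365]), [6.268347263336182, 62.38279342651367], np.float32(81.218475)) -43.74902834274898 112.7785303211787
42
```

```bash
python3 - <<'E'
from h import *
c=imaging.camera('top');s=imaging.camera('scene')
t0=cv2.imread('pics/top0.png');print('sand col',t0[228:232,338:344].mean((0,1)).astype(int),'now',c['color'][145:168:3,296].tolist())
v=cv2.cvtColor(c['color'],cv2.COLOR_BGR2HSV)
for r in range(139,174,2): print(r,' '.join('%3d'%x for x in v[r,280:322,1]))
def prof(im,y0,jx,z=26.5):
    im=im.astype(np.float32); ys=np.arange(y0,y0-50,-0.5)
    pts=np.array([proj(s,[*(C+X*jx+Y*y),z]) for y in ys],np.float32)
    return ys,cv2.remap(im,pts[:,0].reshape(1,-1),pts[:,1].reshape(1,-1),cv2.INTER_LINEAR)[0]
for f,y0 in[('scene11.png',-80),('',109)]:
    im=cv2.imread('pics/'+f) if f else s['color']
    for jx in(-24,):
        ys,p=prof(im,y0,jx);print(f,'B',p[::2,0].astype(int).tolist());print('  R-B',(p[::2,2]-p[::2,0]).astype(int).tolist())
# tab position: dark blob in top view
for f in('top11.png','top2.png',''):
    im=cv2.imread('pics/'+f) if f else c['color']
    print(f,end=' ')
    m=(im.max(2)<75).astype(np.uint8);m[:,:300]=0
    for y in((54,-138)[:1] if not f else (-138,)):
        u,w=proj(c,[*(C+Y*y),65]); sub=m[int(w)-10:int(w)+11,int(u)-9:int(u)+10]; q=np.argwhere(sub)
        if len(q): a,b=q.mean(0)+[int(w)-10,int(u)-9]; p=ray(c,b,a,65)[:2]-C; print(len(q),(p@X).round(1),(p@Y).round(1))
E
```

```text
sand col [ 97 153 202] now [[91, 146, 195], [101, 159, 210], [96, 152, 199], [101, 160, 211], [96, 153, 203], [65, 93, 119], [74, 120, 163], [106, 169, 223]]
139 120 125 120 123 122 121 121 120 119 112  94  87  76  74  92 142 149 104  78  77  86  95  95 103 116 122 129 133 130 129 134 134 135 133 134 134 135 132 131 132 130 130
141 118 123 123 126 123 122 118  99  51  45  55  71  97 131 135 140 138 130 123 114 109  99  88  75  72  68  64  66  68  75  80  86  94 101 109 118 124 131 135 130 128 133
143 123 119 119 125 122 120 121 111  97  88  69  62  95 134 142 142 138 127 115 118 118 117 121 130 136 137 137 132 129 123 121 113 100  92  80  70  69  65  67  65  68  77
145 124 123 126 121 122 123 126 131 132 131 131 133 135 136 136 137 136 135 126 124 124 123 122 126 130 133 133 142 151 159 150 141 139 138 136 124 110 111 116 118 118 114
147 124 125 122 125 125 124 129 132 130 131 132 129 133 134 131 131 133 133 135 133 135 134 133 135 135 134 132 138 146 150 151 144 138 143 128  67  24  18  21  20  31  40
149 122 127 124 124 123 122 129 130 130 128 130 129 131 131 132 131 132 133 132 13
[... 2448 characters left out ...]
129, 104, 72, 43, 30, 19, 10, 8, 6, 8, 10, 10, 10, 10, 8, 8, 11, 13, 16, 18, 19, 19, 19, 18, 18, 19, 19, 19, 19, 19, 17, 15, 14, 12, 18, 28, 37, 57, 76, 94, 106, 116, 112, 96, 76]
 B [96, 90, 85, 80, 75, 75, 81, 90, 101, 112, 123, 132, 134, 137, 139, 138, 138, 141, 148, 159, 171, 182, 189, 196, 202, 202, 202, 202, 200, 199, 196, 197, 200, 205, 210, 216, 221, 220, 211, 202, 190, 177, 168, 165, 180, 193, 206, 223, 235, 239]
  R-B [142, 140, 135, 128, 121, 107, 86, 63, 41, 29, 20, 12, 12, 12, 12, 13, 13, 14, 15, 15, 15, 15, 16, 16, 17, 16, 15, 15, 14, 15, 15, 16, 16, 14, 13, 12, 10, 15, 27, 38, 53, 67, 76, 80, 66, 53, 40, 23, 11, 7]
top11.png 129 4.1 -123.8
top2.png 2 -18.8 -132.7
 1 -19.5 53.0
```

```bash
python3 - <<'E'
from h import *
c=grab('top'); p=ray(c,298.7,151.6,55)[:2]-C; print('block jig',(p@X).round(1),(p@Y).round(1))
for b in [(282,195,320,212)]: print('bar',seg(c,b,11,ch='B'))
print(job.hand_in())
E
```

```text
block jig 4.2 132.7
bar (array([516.98266602,  57.48696518]), [48.849998474121094, 110.1504135131836], np.float32(91.36066))
the job is handed in; nothing more can be done
None
```

I handed the job in at about 76 s: the three blanks are packed against the end stop with the nose pressed in about 3.5 mm, the sanding block is on the row, the long bar is on the table and the loupe was not touched. The hand-in returned no verdict, and I checked the block's final placing only by numbers because my picture views were used up.

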